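# Load the milk-sample feeder, wind it in and start the run

### The arm

A 6-joint arm with a two-finger parallel gripper is mounted at the origin on the work surface. World frame = base frame: x ahead of the robot, y to its left, z up, the work surface at z = 0. Lengths are in m, angles in rad, forces in N, time in s.
With the tool pointing down it reaches from about 0.25 to 0.725 m from the base axis. Payload 4 kg.
Tool frame: the origin (TCP) lies between the finger pads; the fingertips stand 8 mm ahead of it and the grasp point (between the pads) lies 11 mm behind it; z points along the fingers, y is the direction in which the jaws open and shut (so a half turn about z gives the same grasp; the last joint's range is limited). The gripper opens to 85 mm and grips with 20 to 120 N. Pads are 22 mm wide; open, the fingers measure 114 mm over their backs; the gripper's body (76 mm by 85 mm) begins 54 mm behind the grasp point. The pads swing forward as they close: fully open they stand 13 mm farther back than shut.
Start: joints at [-1.145, 0.241, 0.005, 1.335, 0, 1.571], TCP at [0.207, -0.455, 0.239] pointing down, gripper open.
Joint ranges: [-2.72, 2.72], [-1.05, 1.87], [-1.09, 1.28], [-1.99, 2.15], [-1.42, 1.44], [-3.14, 3.14]. Speed limits (rad/s): [2.79, 2.79, 3.14, 3.14, 3.14, 3.14].

### API

Orientations are given as a unit quaternion [x, y, z, w].
In Python, from workcell import * gives the robot as it stands.
- The arm moves only by the tool send_rows, never from a script. Its argument "increments" is a list that holds one entry, the list of rows, each a list of 6 numbers: the shift along the tool's x, y, z in units of 50 mm (1.0 is 50 mm), then the turn, a rotation vector about the tool's x, y, z in units of 10 degrees (1.0 is 10 degrees). In form: [[[x, y, z, ax, ay, az], ...]]. A call has 1 to 8 rows; each row shifts and turns the commanded pose from where the row before left it, along the tool's axes as they then stand; what a row does not reach is not made up. A row lasts 1/8 s, in which the tool goes at most 62.5 mm and 10.7 degrees, less where a joint would pass 70% of its speed; a pose out of reach is approached as far as the arm can. A call with a number of a shift or a turn outside -1 to 1 is refused whole. A call with a gripper value outside its range is refused whole. "grip" is the closure, from 0 (fully open) to 1 (shut), set as the call begins (left out, the last holds). The fingers move at their own pace and stop on an object; the grip force is fixed at half the most. Time passes only in rows, so rows that do not move let the fingers close. It gives the time, the measured TCP pose, the force and the opening at its end, in the units of the state.
- get_obs(): the state, without advancing time (a new reading comes with each control period).
- camera(name): name is "scene" or "top" or "wrist"; returns a dict with "color" (420x560x3 uint8, red, green, blue), "z_map" (420x560 float32, m along the optical axis (not along the pixel's ray), 0 where there is no reading), "intrinsics" (3x3 intrinsics, pixels), "pose" (4x4, takes a point from camera to world coordinates); the wrist camera has in their place "mount" (4x4, takes a point from camera to tool coordinates, whose origin is the TCP and whose axes are the flange's). Camera axes: x right, y down, z forward; pixel columns grow to the right and rows downward; lengths in m; the calibration is good to about 2 mm. A picture is of the moment at which its call begins: read the wrist's pose just before it.
- job_done(): hands the job in, once; it reports no verdict.
The state is a dict: "clock": time; "joint_pos": joint angles; "joint_vel": joint speeds; "tau": joint torques, N m; "eef_pos": TCP position; "tool_rot": TCP orientation; "ft_force": force on the tool from outside, world axes, zero at the start; "ft_torque": the same for the moment, N m; "grip_width": finger opening in m.
Only numpy, scipy, OpenCV 4.12 (cv2) and the standard library are available. Lean on these libraries where they do the work, as an engineer would, in place of code of your own. Each camera call takes 0.05 s, during which the arm holds its last target.

### The job

Get the next batch of milk samples ready on the analyser's feeder: first take the used pots with grey lids out of the carriage and stand them upright in the steel tray, and stand every blue-lidded sample pot in a carriage cell of its own, turned so that its orange thumb tab (with the bar code below it) points straight across at the white mark on the far rail. Then wind the handwheel clockwise until the carriage is right up against its stop, check that the pots still face their marks, and with the carriage at the stop press the green start button fully down and let it go. Leave everything else on the counter alone.

Things in the scene. Friction and masses are not known exactly. Their poses are not given: they have to be found in the camera images.
- pot1_mid (a point): white sample pot, blue flip-top lid, upright: 52 mm across (lid 54), 80 mm high, 0.12 kg. Point: on its axis, 40 mm above its underside. Its x axis points to the lid's orange thumb tab (20 mm wide, tip 38 mm from the axis, 73-78 mm above the underside; a broad orange stripe on the lid leads to it, bar code on the wall below); a hinge sticks out 6 mm opposite, as high as the lid (top 14 mm). z up. None if absent.
- pot2_mid (a point): another sample pot with blue lid and orange thumb tab, like pot1_mid. None if absent.
- pot3_mid (a point): another sample pot with blue lid and orange thumb tab, like pot1_mid. None if absent.
- pot4_mid (a point): another sample pot with blue lid and orange thumb tab, like pot1_mid. None if absent.
- used1_mid (a point): used pot left in a carriage cell from the last batch: the same pot but with a grey lid and a grey tab. Point and axes as for pot1_mid. None if absent.
- used2_mid (a point): another used pot with a grey lid, like used1_mid. None if absent.
- used3_mid (a point): another used pot with a grey lid, like used1_mid. None if absent.
- carriage_mid (a point): grey carriage, 360 mm long: point on its cell floor (18 mm over the counter), mid-row. x: across the row to the far side with the white marks and the reader bar; y: along the row; z up. Four square cells, 60 mm inside, centres at x 0 and y +127.5, +42.5, -42.5, -127.5 mm; rails and 25 mm dividers reach 18 mm above the cell floor. A white mark on the far rail opposite the middle of each cell.
- carriage (a joint): how far the carriage has run along its bed (towards its own -y), m: 0 fully out, 0.140 when its end touches the rubber-tipped stop on the intake module; it cannot go past. Moves 12 mm per radian of the handwheel and stays where it is left.
- wheel (a joint): angle of the black handwheel, rad, growing clockwise seen from above, which winds the carriage in to its stop (11.7 rad for the whole travel). About 2 N at the handle turns it.
- wheel_axis (a point): point on the upright axis of the handwheel (120 mm across, top of the rim 60 mm over the counter), on the robot's side of the bed; 86 mm over the counter
- handle_mid (a point): red upright handle on the handwheel, 22 mm thick, 45 mm tall, from 65 to 110 mm over the counter, 48 mm from the wheel's axis. It revolves freely on its own pin, so a gripper that holds it need not turn with the wheel. Point: on its axis, 91 mm over the counter. Its own rotation means nothing.
- reader (a point): middle of the face of the reader bar, a fixed navy bar along the far side of the bed (350 mm long, 32 thick, 91 high; face 71 mm from the middle line of the row) with a dark red window behind each cell when the carriage is at the stop. x points away from the row.
- start_top (a point): centre of the top of the green start button, 30 mm across, on the deck of the navy intake module (deck 92 mm over the counter, 120 mm wide) at the end of the bed. Pressed straight down, 5 N. A steel probe stands 86 mm beyond it, then a column 270 mm high.
- start (a joint): how far the start button is pressed, m: 0 released, 0.006 fully down; it springs back
- tray_in (a point): centre of the inner floor (4 mm over the counter) of the fixed steel tray for used pots: 117 mm (its x) by 197 mm (its y) inside, walls 28 mm high and 4 mm thick; two pots stand side by side along y
- marker: bystander, leave it alone: white marker pen with a black cap, 145 mm, lying. Origin at its underside
- pipette: bystander, leave it alone: white laboratory pipette, 230 mm, lying. Origin at its underside
- timer: bystander, leave it alone: white countdown timer, 62 x 74 x 20 mm. Origin at its underside
- wash_bottle: bystander, leave it alone: white wash bottle with a red cap, 170 mm high. Origin at its underside
- beaker: bystander, leave it alone: glass beaker, 80 mm across, 100 mm high. Origin at its underside
- reagent: bystander, leave it alone: amber glass jar, 130 mm high. Origin at its underside
Things that resemble listed ones, but are neither listed nor needed, are in the scene too. Leave any red or turquoise look-alike of the part that bears pot4_mid alone.

How it is judged:
On the way, in this order (a step that is already met when the one before it is completed fails the run):
1. all used pots stand in the tray and every sample pot sits upright in a carriage cell with its tab pointing at the mark (x of pot1_mid in the frame of carriage_mid between -0.01 and 0.01 m and y of pot1_mid in the frame of carriage_mid between -0.145 and 0.145 m and z of pot1_mid in the frame of carriage_mid between 0.034 and 0.046 m and angle between each of pot1_mid, pot2_mid, pot3_mid, pot4_mid's own z axis and vertical below 0.1 rad and angle between the x axis of each of pot1_mid, pot2_mid, pot3_mid, pot4_mid and the x axis of carriage_mid, either way round below 0.22 rad and x of reader in the frame of pot1_mid above 0 m and x of pot2_mid in the frame of carriage_mid between -0.01 and 0.01 m and y of pot2_mid in the frame of carriage_mid between -0.145 and 0.145 m and z of pot2_mid in the frame of carriage_mid between 0.034 and 0.046 m and x of reader in the frame of pot2_mid above 0 m and x of pot3_mid in the frame of carriage_mid between -0.01 and 0.01 m and y of pot3_mid in the frame of carriage_mid between -0.145 and 0.145 m and z of pot3_mid in the frame of carriage_mid between 0.034 and 0.046 m and x of reader in the frame of pot3_mid above 0 m and x of pot4_mid in the frame of carriage_mid between -0.01 and 0.01 m and y of pot4_mid in the frame of carriage_mid between -0.145 and 0.145 m and z of pot4_mid in the frame of carriage_mid between 0.034 and 0.046 m and x of reader in the frame of pot4_mid above 0 m and x of used1_mid in the frame of tray_in between -0.045 and 0.045 m and y of used1_mid in the frame of tray_in between -0.085 and 0.085 m and z of each of used1_mid, used2_mid, used3_mid in the frame of tray_in below 0.05 m and angle between each of used1_mid, used2_mid, used3_mid's own z axis and vertical below 0.15 rad and x of used2_mid in the frame of tray_in between -0.045 and 0.045 m and y of used2_mid in the frame of tray_in between -0.085 and 0.085 m and x of used3_mid in the frame of tray_in between -0.045 and 0.045 m and y of used3_mid in the frame of tray_in between -0.085 and 0.085 m), for 0.3 s.
2. the carriage has been wound against its stop (value of joint carriage above 0.137 m), for 0.2 s.
3. the start button is pressed with the carriage at the stop (value of joint start above 0.004 m and value of joint carriage above 0.137 m), for 0.05 s.
At the end, for the whole second after the job is handed in: Every sample pot upright on a cell floor, tab within 12 degrees of straight across to the far side; every used pot upright in the tray; carriage within 3 mm of its stop; start button pressed over 4 mm with the carriage there, and released (all of step 1 and value of joint carriage above 0.137 m and value of joint start below 0.002 m); the robot touches nothing.
It fails at once if a bystander (marker, pipette, timer, wash bottle, beaker, reagent jar) is pushed more than 30 mm (distance of any of marker, pipette, timer, wash_bottle, beaker, reagent from where it was at the start of the episode above 0.03 m).
Of used1, used2, used3 only 1 to 2 are there at a start; the rules pass over those that are not, and their reading is None.
Of pot1, pot2, pot3, pot4 only 3 to 4 are there at a start; the rules pass over those that are not, and their reading is None.
At some moment in a run one of pot1, pot2, pot3, pot4 may be knocked a few centimetres aside while the robot is not near it.
It also fails if it takes over 210 s, if anything falls off the work surface, if the arm or the gripper's body presses on something with over 40 N, if the wrist force passes 120 N, or if a joint passes its speed limit or range.

## Working session

There is one attempt and no reset: what is moved stays moved. The work goes in short steps, Python scripts to look and compute and a tool call to move; the robot and the scene stay as the last step left them, time stands still between calls to the robot, and variables do not carry over. Pictures are saved under pics/ and viewed, and the job is handed in when it is done.

Besides the shell and the picture viewer there is one more tool, called after ">>>" as a command line: name --argument value ..., lists and objects as JSON in quotes. send_rows: Moves the arm, as the interface text tells. Its arguments: {"type":"object","properties":{"increments":{"type":"array"},"grip":{"type":"number"}},"required":["increments"]}

```bash
ls; mkdir -p pics
cat > h.py <<'E'
from workcell import *
import numpy as np, cv2
def save(n,im): cv2.imwrite('pics/'+n+'.png',cv2.cvtColor(im,cv2.COLOR_RGB2BGR))
E
python3 - <<'E'
from h import *
o=get_obs(); print(o)
for n in('scene','top','wrist'):
    c=camera(n); save(n+'0',c['color']); np.savez('%s0.npz'%n,**c)
    print(n,c['intrinsics'].tolist(),np.round(c.get('pose',c.get('mount')),4).tolist())
E
```

```text
pics
{'clock': 0.0, 'joint_pos': array([-1.14501740e+00,  2.41458186e-01,  3.74309238e-03,  1.33518283e+00,
        5.24627795e-05,  1.57083713e+00]), 'joint_vel': array([-0.00113897,  0.00059168, -0.00140708,  0.00208408, -0.00121715,
        0.00044426]), 'tau': array([ 1.33124322e-03, -3.72320616e+01,  2.52403915e+01,  1.71439396e-02,
       -5.89342267e-05, -2.17375558e-06]), 'eef_pos': array([ 0.20628148, -0.45480589,  0.23839755]), 'tool_rot': array([ 9.77428273e-01,  2.11264921e-01, -1.96399713e-04, -1.03261385e-03]), 'ft_force': array([ 0.93019313,  0.30825099, -0.55736522]), 'ft_torque': array([ 0.01318341, -0.00053399, -0.02305143]), 'grip_width': 0.0852119287907423}
scene [[434.0210789527939, 0.0, 277.23831831864953], [0.0, 434.0210789527939, 212.26495641817698], [0.0, 0.0, 1.0]] [[-0.6844, 0.4523, -0.5719, 1.3442], [0.7291, 0.4186, -0.5414, 0.774], [-0.0055, -0.7875, -0.6162, 0.9688], [0.0, 0.0, 0.0, 1.0]]
top [[404.4979403522123, 0.0, 284.68097311091793], [0.0, 404.4979403522123, 209.12566451410143], [0.0, 0.0, 1.0]] [[-0.0206, -0.981, 0.1928, 0.3035], [-0.9996, 0.0241, 0.016, 0.0301], [-0.0204, -0.1923, -0.9811, 1.2024], [0.0, 0.0, 0.0, 1.0]]
wrist [[324.6074420707819, 0.0, 284.6406553446866], [0.0, 324.6074420707819, 216.14854764446767], [0.0, 0.0, 1.0]] [[0.0001, -0.9625, -0.2712, 0.068], [1.0, 0.0, 0.0003, 0.0006], [-0.0003, -0.2712, 0.9625, -0.1347], [0.0, 0.0, 0.0, 1.0]]
```

View pics/scene0.png

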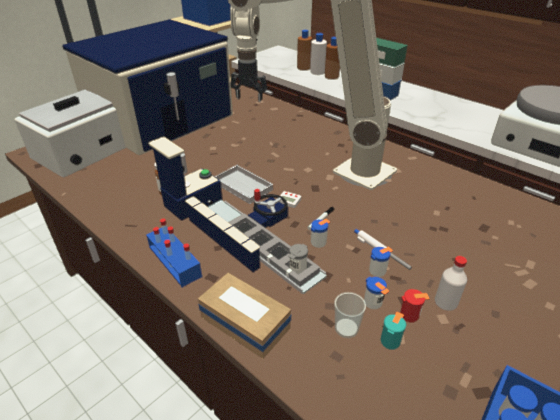

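View pics/top0.png

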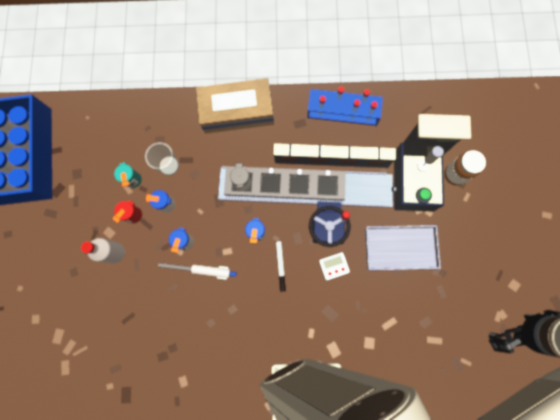

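View pics/wrist0.png

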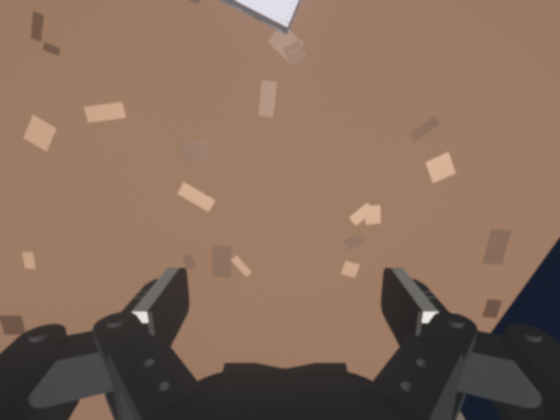

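Run:
```python
from h import *
a=np.load('top0.npz')['color']; b=np.load('scene0.npz')['color']
save('c1',cv2.resize(a[130:290,80:280],None,fx=4,fy=3.75*1.0,interpolation=cv2.INTER_CUBIC)[:600])
save('c2',cv2.resize(a[100:300,210:500],None,fx=2.75,fy=2.75,interpolation=cv2.INTER_CUBIC))
save('c3',cv2.resize(b[160:360,140:430],None,fx=2.75,fy=2.75,interpolation=cv2.INTER_CUBIC))
```

```text
(no output)
```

View pics/c1.png

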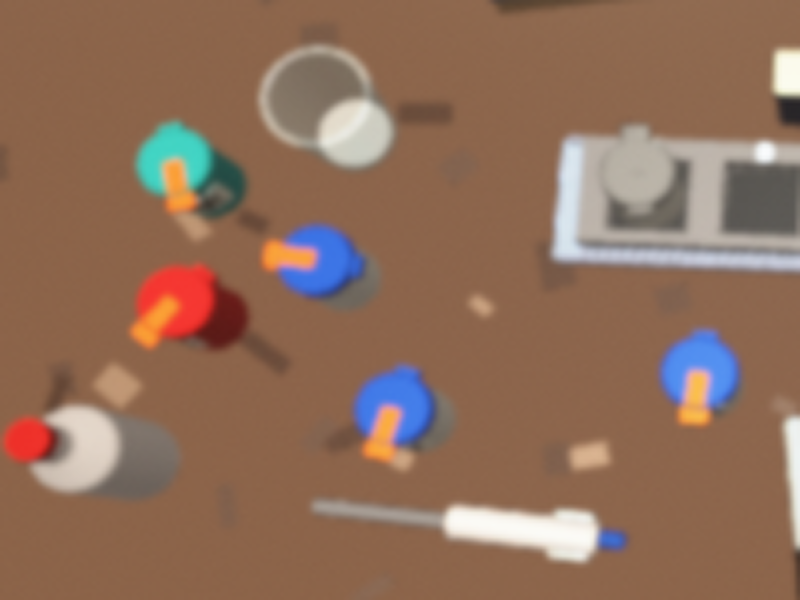

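View pics/c2.png

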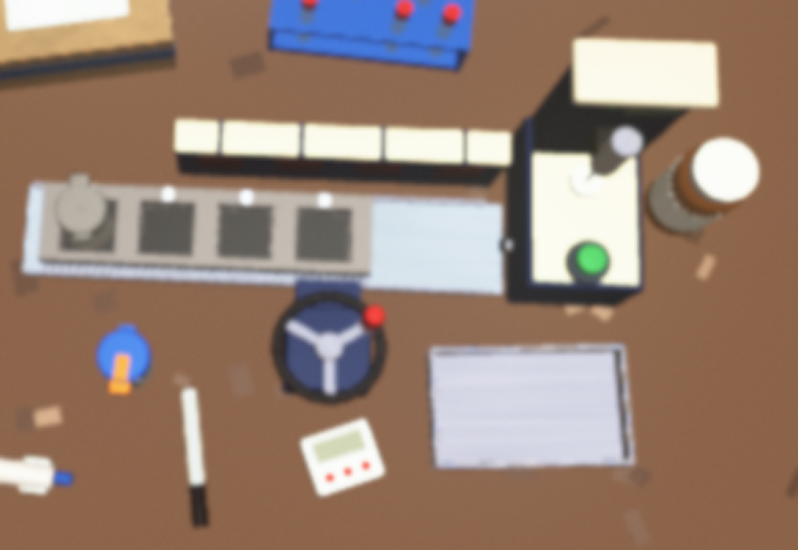

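View pics/c3.png

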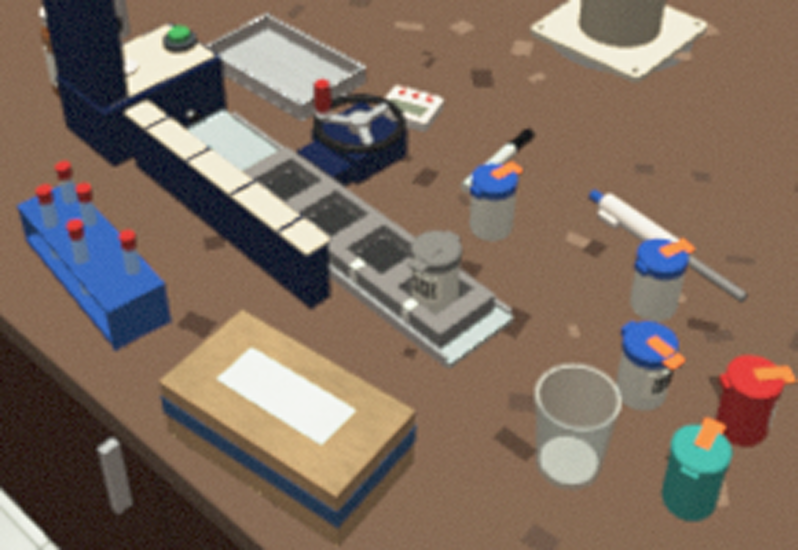

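```bash
cat >> h.py <<'E'
from scipy.spatial.transform import Rotation as Ro
def ray(c,uv,pose=None):
    T=c['pose'] if pose is None else pose
    uv=np.atleast_2d(np.asarray(uv,float)); K=c['intrinsics']
    d=np.c_[(uv[:,0]-K[0,2])/K[0,0],(uv[:,1]-K[1,2])/K[1,1],np.ones(len(uv))]@T[:3,:3].T
    return T[:3,3],d
def onplane(c,uv,z,pose=None):
    o,d=ray(c,uv,pose); t=(z-o[2])/d[:,2]; return o+d*t[:,None]
def tri(c1,u1,c2,u2,p1=None,p2=None):
    o1,d1=ray(c1,u1,p1);o2,d2=ray(c2,u2,p2);d1=d1[0];d2=d2[0]
    A=np.c_[d1,-d2]; s=np.linalg.lstsq(A,o2-o1,rcond=None)[0]
    a=o1+d1*s[0];b=o2+d2*s[1]; return (a+b)/2,np.linalg.norm(a-b)
def wpose(o,c):
    T=np.eye(4);T[:3,:3]=Ro.from_quat(o['tool_rot']).as_matrix();T[:3,3]=o['eef_pos'];return T@c['mount']
def mask(c,name):
    h=cv2.cvtColor(c['color'],cv2.COLOR_RGB2HSV); 
    R={'blue':((105,130,90),(125,255,255)),'orange':((8,150,170),(20,255,255)),'green':((50,120,60),(75,255,255)),'red':((172,150,90),(180,255,255))}[name]
    m=cv2.inRange(h,R[0],R[1])
    if name=='red': m|=cv2.inRange(h,(0,170,90),(4,255,255))
    return m
def blobs(m,amin=15):
    n,l,s,c=cv2.connectedComponentsWithStats(m)
    return [(s[i,4],c[i],s[i,:4]) for i in range(1,n) if s[i,4]>=amin]
E
python3 - <<'E'
from h import *
t=dict(np.load('top0.npz'));s=dict(np.load('scene0.npz'))
for n in('blue','orange','green','red'):
    for nm,c in(('top',t),('scene',s)):
        for a,ce,bb in blobs(mask(c,n)): print(n,nm,a,np.round(ce,1),bb, np.round(onplane(c,ce,.08)[0],3) if nm=='top' else '')
E
```

```text
blue top 1703 [343.5 107.5] [309  90  73  35] [ 0.827 -0.132  0.08 ]
blue top 2307 [ 18.  145.7] [  0  95  34 102] [0.735 0.834 0.08 ]
blue top 209 [160.9 199.7] [151 191  20  18] [0.56  0.402 0.08 ]
blue top 202 [255.  227.2] [246 219  18  19] [0.474 0.133 0.08 ]
blue top 215 [179.1 236.9] [169 228  19  20] [0.452 0.346 0.08 ]
blue top 19 [232.4 273.6] [230 272   6   4] [0.347 0.196 0.08 ]
blue scene 17 [185.2   2.7] [182   0   6   6] 
blue scene 226 [196.7  11. ] [183   0  26  23] 
blue scene 18 [318.7  34.6] [316  33   7   6] 
blue scene 19 [333.2  39.6] [332  37   4   8] 
blue scene 136 [318.4 226.4] [311 220  17  12] 
blue scene 1057 [171.9 255.1] [147 228  52  56] 
blue scene 169 [379.3 254.4] [371 247  19  14] 
blue scene 194 [374.  284.1] [366 277  20  17] 
blue scene 1590 [515.2 398.4] [484 366  76  54] 
blue scene 302 [550.9 410.5] [542 401  18  19] 
orange top 63 [124.  180.9] [121 174   8  13] [0.619 0.511 0.08 ]
orange top 58 [149.4 197.6] [145 194  13   8] [0.567 0.435 0.08 ]
orange top 93 [117.8 216. ] [112 209  13  14] [0.516 0.523 0.08 ]
orange top 58 [253.1 238.6] [
[... 704 characters left out ...]
0.08 ]
red top 19 [356.4 102.9] [355 101   4   5] [ 0.84  -0.171  0.08 ]
red top 19 [373.7 104.7] [372 102   5   6] [ 0.833 -0.222  0.08 ]
red top 356 [128.3 210.6] [114 201  27  21] [0.531 0.494 0.08 ]
red top 45 [345.6 214.5] [342 211   8   8] [ 0.504 -0.122  0.08 ]
red top 109 [ 86.6 246.8] [ 81 241  13  12] [0.43  0.606 0.08 ]
red scene 41 [256.7 194.3] [255 189   5  11] 
red scene 22 [162.5 221.1] [160 219   5   6] 
red scene 23 [155.5 229.5] [153 227   5   7] 
red scene 25 [170.1 229.3] [168 227   5   6] 
red scene 28 [167.1 242.8] [165 240   5   7] 
red scene 25 [185.9 246.3] [184 244   5   6] 
red scene 94 [460.1 260.6] [455 256  12  10] 
red scene 491 [411.1 305. ] [401 289  24  33]
```

```bash
cat >> h.py <<'E'
def RD(yaw): # tool down, tool x at yaw deg
    a=np.radians(yaw); x=np.array([np.cos(a),np.sin(a),0]); z=np.array([0,0,-1.]); return np.c_[x,np.cross(z,x),z]
def plan(wps,step=0.8,turn=9.5,start=None):
    """wps: list of (xyz,yaw[,step]); prints rows"""
    o=get_obs()
    p,R=(o['eef_pos'].copy(),Ro.from_quat(o['tool_rot']).as_matrix()) if start is None else (np.array(start[0],float),RD(start[1]))
    rows=[]
    for w in wps:
        P,y=np.array(w[0],float),w[1]; st=w[2] if len(w)>2 else step
        RT=RD(y); p0=p.copy()
        # signed yaw change chosen short way, unless 4th
        rv=Ro.from_matrix(R.T@RT).as_rotvec(); ang=np.degrees(np.linalg.norm(rv))
        D=np.linalg.norm(P-p)
        n=max(1,int(np.ceil(D/.05/st-1e-6)),int(np.ceil(ang/turn-1e-6))) if (D>4e-4 or ang>.1) else 0
        for i in range(n):
            k=n-i
            d=R.T@((P-p)/k)/.05; r=np.degrees(Ro.from_matrix(R.T@RT).as_rotvec()/k)/10
            row=np.round(np.r_[d,r],2)+0.0; rows.append(row.tolist())
            p=p+R@row[:3]*.05; R=R@Ro.from_rotvec(np.radians(row[3:]*10)).as_matrix()
        rows.append(None)
    b=[]
    for r in rows:
        if r is None: 
            if b: print(str(b).replace(' ','').replace('.0,',',').replace('.0]',']')); print('--')
            b=[]
        else:
            b.append(r)
            if len(b)==8: print(str(b).replace(' ','').replace('.0,',',').replace('.0]',']')); b=[]
    print('end',np.round(p,4))
def st():
    o=get_obs(); R=Ro.from_quat(o['tool_rot']).as_matrix()
    print('t%.2f'%o['clock'],np.round(o['eef_pos'],4),'yaw%.2f tilt%.2f'%(np.degrees(np.arctan2(R[1,0],R[0,0])),np.degrees(np.arccos(-R[2,2]))),'q',np.round(np.degrees(o['joint_pos']),1),'F',np.round(o['ft_force'],1),'w%.4f'%o['grip_width'])
    return o
E
python3 - <<'E'
from h import *
st()
plan([((.45,.02,.36),180)],turn=9.8)
E
```

```text
t0.15 [ 0.2063 -0.4549  0.2386] yaw24.39 tilt0.09 q [-65.6  13.8   0.2  76.5  -0.   90. ] F [-0.5  0.7  0.3] w0.0853
[[0.52,-0.42,-0.15,0,0,-0.97],[0.59,-0.32,-0.15,0,0,-0.97],[0.63,-0.22,-0.15,0,0,-0.97],[0.66,-0.11,-0.15,0,0,-0.97],[0.67,0,-0.15,0,0,-0.97],[0.66,0.12,-0.15,0,0,-0.97],[0.63,0.23,-0.15,0,0,-0.97],[0.58,0.33,-0.15,0,0,-0.97]]
[[0.52,0.42,-0.15,0,0,-0.98],[0.44,0.5,-0.15,0,0,-0.97],[0.35,0.57,-0.15,0,0,-0.98],[0.24,0.62,-0.15,0,0,-0.97],[0.14,0.65,-0.15,0,0,-0.98],[0.02,0.66,-0.16,0,0,-0.97],[-0.09,0.66,-0.15,0,0,-0.98],[-0.2,0.63,-0.16,0.01,0,-0.97]]
end [0.4499 0.0199 0.3602]
```

>>> send_rows --increments '[[[0.52, -0.42, -0.15, 0, 0, -0.97], [0.59, -0.32, -0.15, 0, 0, -0.97], [0.63, -0.22, -0.15, 0, 0, -0.97], [0.66, -0.11, -0.15, 0, 0, -0.97], [0.67, 0, -0.15, 0, 0, -0.97], [0.66, 0.12, -0.15, 0, 0, -0.97], [0.63, 0.23, -0.15, 0, 0, -0.97], [0.58, 0.33, -0.15, 0, 0, -0.97]]]'

```text
clock: 1.15
eef_pos: [0.3289, -0.216, 0.2993]
tool_rot: [0.627, 0.779, -0.0, -0.0]
ft_force: [1.3, -0.2, -0.0]
grip_width: 0.0854
```

>>> send_rows --increments '[[[0.52, 0.42, -0.15, 0, 0, -0.98], [0.44, 0.5, -0.15, 0, 0, -0.97], [0.35, 0.57, -0.15, 0, 0, -0.98], [0.24, 0.62, -0.15, 0, 0, -0.97], [0.14, 0.65, -0.15, 0, 0, -0.98], [0.02, 0.66, -0.16, 0, 0, -0.97], [-0.09, 0.66, -0.15, 0, 0, -0.98], [-0.2, 0.63, -0.16, 0.01, 0, -0.97]]]'

```text
clock: 2.15
eef_pos: [0.4503, 0.0206, 0.3603]
tool_rot: [-0.003, 1.0, -0.001, -0.0]
ft_force: [-0.1, -0.8, 0.7]
grip_width: 0.0854
```

Run:
```python
from h import *
o=st(); c=camera('wrist'); c['pose']=wpose(o,c); save('w1',c['color']); np.savez('w1.npz',**c)
t=camera('top'); np.savez('top1.npz',**t); save('top1',t['color'])
s=camera('scene'); np.savez('scene1.npz',**s)
```

```text
t2.15 [0.4503 0.0206 0.3603] yaw-179.68 tilt0.12 q [ 2.7  7.   9.8 92.8 -0.1  2.4] F [-0.1 -0.8  0.7] w0.0854
```

View pics/w1.png

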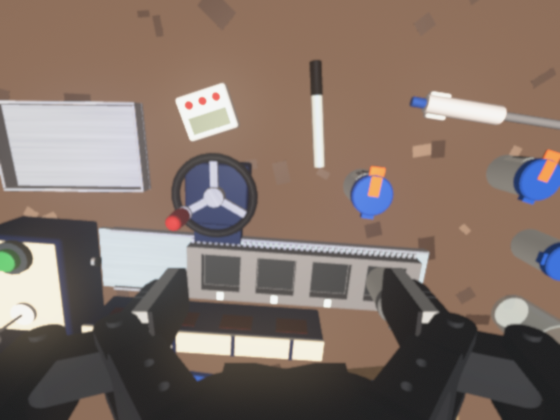

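View pics/top1.png

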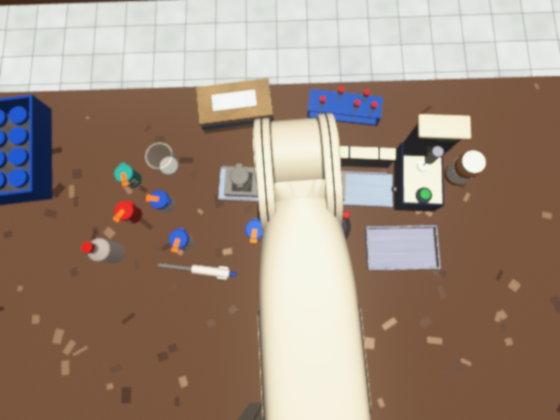

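Run:
```python
from h import *
c=dict(np.load('w1.npz')); t=dict(np.load('top0.npz'))
print(np.round(c['pose'],3)[:3].tolist())
im=c['color']; save('w1z',cv2.resize(im[220:340,90:440],None,fx=2.28,fy=2.28,interpolation=cv2.INTER_CUBIC))
save('t0z',cv2.resize(t['color'][140:220,210:410],None,fx=4,fy=4,interpolation=cv2.INTER_CUBIC))
z=c['z_map'];
for u,v in((220,272),(275,277),(330,281),(248,272),(371,198),(213,197),(177,221),(10,258),(70,150)):
    o,d=ray(c,(u,v)); print((u,v),np.round(o+d[0]*z[v,u],4))
```

```text
[[-0.006, 0.963, 0.27, 0.382], [1.0, 0.006, -0.001, 0.02], [-0.002, 0.27, -0.963, 0.495]]
(220, 272) [ 0.6092 -0.0839  0.0171]
(275, 277) [0.6169 0.0045 0.0181]
(330, 281) [0.6233 0.0933 0.0182]
(248, 272) [ 0.6003 -0.0367  0.035 ]
(371, 198) [0.4723 0.132  0.0805]
(213, 197) [ 0.4762 -0.0784  0.0621]
(177, 221) [ 0.4965 -0.1138  0.1098]
(10, 258) [ 0.5453 -0.3278  0.1145]
(70, 150) [ 0.4187 -0.2994  0.0059]
```

View pics/w1z.png

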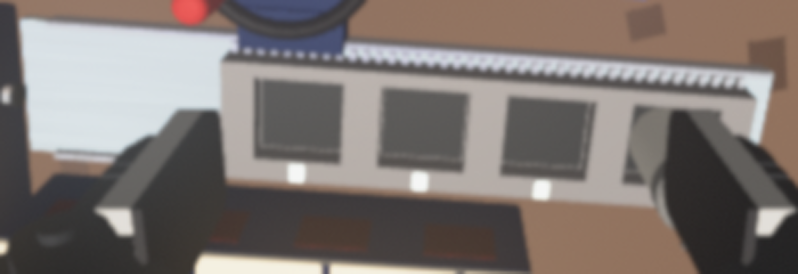

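View pics/t0z.png

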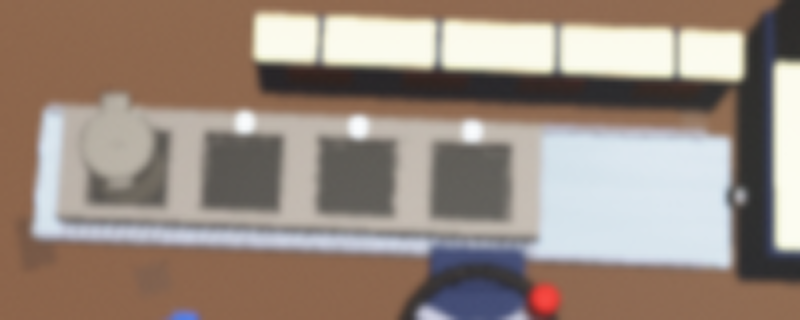

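Run:
```python
from h import *
def cells(c,rng,box):
    g=cv2.cvtColor(c['color'],cv2.COLOR_RGB2GRAY); x0,y0,x1,y1=box
    G=cv2.resize(g[y0:y1,x0:x1],None,fx=8,fy=8,interpolation=cv2.INTER_CUBIC)
    m=cv2.inRange(G,*rng)
    out=[]
    for k in cv2.findContours(m,cv2.RETR_EXTERNAL,cv2.CHAIN_APPROX_NONE)[0]:
        if cv2.contourArea(k)<8000: continue
        uv=(k[:,0]+.5)/8-.5+[x0,y0]; P=onplane(c,uv,.036)[:,:2]
        r=cv2.minAreaRect((P*1000).astype(np.float32)); print(np.round(r[0],1),np.round(r[1],1),round(r[2],1)); out.append(r)
    return G
c=dict(np.load('w1.npz')); t=dict(np.load('top0.npz'))
for thr in(90,105): print(thr); cells(c,(0,thr),(198,245,355,302))
print('top')
for thr in(95,110,125): print(thr); cells(t,(0,thr),(255,165,345,198))
for nm,cc,box in(('w',c,(205,285,345,315)),('t',t,(255,165,345,180))):
    g=cv2.cvtColor(cc['color'],cv2.COLOR_RGB2HSV);x0,y0,x1,y1=box
    m=cv2.inRange(g,(0,0,215),(180,60,255)); k=np.zeros_like(m);k[y0:y1,x0:x1]=m[y0:y1,x0:x1]
    for a,ce,b in blobs(k,3): print(nm,a,np.round(ce,1),np.round(onplane(cc,ce,.036)[0],4))
```

```text
90
[607.3 -77.2] [48.4 24. ] 88.1
[605.    5.5] [50.8 39.6] 85.5
[609.2  88.1] [50.4 45.5] 86.4
[563.3   7.3] [238.1   4.8] 85.8
105
[613.7  90. ] [57.3 56.8] 85.9
[608.    5.1] [56.9 56.3] 86.2
[602.2 -79.7] [56.9 56.4] 86.4
[562.8   7.4] [238.2   7.3] 86.0
top
95
[605.5 -78.3] [45.3 43.5] 87.9
[609.6   6. ] [47.4 48.6] 86.3
[614.7  90.9] [50.  51.5] 84.9
110
[603.5 -78.5] [53.  54.1] 86.1
[609.    6.1] [52.4 54. ] 86.2
[615.   90.8] [54.1 55.1] 86.0
125
[603.3 -78.9] [56.5 56.9] 86.1
[609.    6.2] [55.6 57.1] 86.1
[614.8  90.9] [57.  57.8] 86.0
[660.5   2.4] [269.6  14.8] 88.5
w 60 [219.5 295.5] [ 0.6406 -0.0826  0.036 ]
w 58 [273.5 299.4] [0.6469 0.0025 0.036 ]
w 54 [327.  302.6] [0.652  0.0874 0.036 ]
t 21 [271. 170.] [0.6532 0.0877 0.036 ]
t 22 [299.1 171.1] [0.6476 0.0037 0.036 ]
t 20 [327.6 172.4] [ 0.6414 -0.0813  0.036 ]
```

Run:
```python
from h import *
t=dict(np.load('top0.npz'));s=dict(np.load('scene0.npz'));w=dict(np.load('w1.npz'))
print('used',np.round(onplane(t,[(239,176.7)],.098),4))
def lid(c,uv0,z,r):
    m=mask(c,'blue')|mask(c,'orange'); u,v=uv0; b=np.zeros_like(m); b[v-r:v+r,u-r:u+r]=m[v-r:v+r,u-r:u+r]
    B=cv2.resize(b,None,fx=4,fy=4,interpolation=cv2.INTER_LINEAR); B=(B>127).astype(np.uint8)*255
    k=int(r*.85*2)|1; 
    B=cv2.morphologyEx(B,cv2.MORPH_OPEN,cv2.getStructuringElement(cv2.MORPH_ELLIPSE,(int(r*1.1*2)|1,)*2))
    M=cv2.moments(B,True); ce=np.array([M['m10'],M['m01']])/M['m00']; ce=(ce+.5)/4-.5
    return ce,np.sqrt(M['m00']/np.pi)/4
for n,uv in(('A',(160,199)),('B',(178,237)),('C',(255,228))):
    ce,r=lid(t,uv,.08,20); P=onplane(t,ce,.08)[0]
    ob=min(blobs(mask(t,'orange')),key=lambda b:np.hypot(*(b[1]-ce))); O=onplane(t,ob[1],.079)[0]
    d=O-P; print(n,np.round(ce,1),'r',r,np.round(P,4),'R%.3f'%np.hypot(*P[:2]),'tab',np.degrees(np.arctan2(d[1],d[0])),np.linalg.norm(d[:2]))
for a,b in(((253.1,238.6),(324.7,221)),((174.6,247.4),(386.6,249.5))): print('tri orange',tri(t,a,s,b))
print('tri button',tri(t,(424.6,193.8),s,(204.8,171.8)))
print('handle top',onplane(w,(174,221),.11),onplane(t,(345.6,214.5),.105))
ce,r=lid(w,(371,196),.08,34);print('C wrist',ce,r,onplane(w,ce,.08))
```

```text
used [[0.6173 0.1757 0.098 ]]
A [nan nan] r 0.0 [nan nan nan] Rnan tab nan nan
B [nan nan] r 0.0 [nan nan nan] Rnan tab nan nan
C [nan nan] r 0.0 [nan nan nan] Rnan tab nan nan
tri orange (array([0.44401927, 0.13685701, 0.07691666]), np.float64(0.004413945410370405))
tri orange (array([0.42424761, 0.35689344, 0.07704833]), np.float64(0.0045786554510172175))
tri button (array([ 0.55189666, -0.33842677,  0.10992883]), np.float64(0.000587688003373469))
handle top [[ 0.49642414 -0.11743657  0.11      ]] [[ 0.49996922 -0.11915063  0.105     ]]
C wrist [368.375      206.68593544] 9.518348142144278 [[0.48407283 0.12956543 0.08      ]]<stdin>:9: RuntimeWarning: invalid value encountered in divide
```

```bash
cat >> h.py <<'E'
def lid(c,uv0,z,col='blue',pose=None,half=None,m=None):
    """lid centre: fill mask, open with disc ~75% of lid dia, centroid -> world; tab direction from orange"""
    T=c['pose'] if pose is None else pose
    px=.027*c['intrinsics'][0,0]/abs(T[2,3]-z)  # lid radius px approx
    if m is None: m=mask(c,col)|mask(c,'orange')
    h=int(px*1.9); u,v=map(int,uv0); b=np.zeros_like(m); sl=(slice(max(0,v-h),v+h),slice(max(0,u-h),u+h)); b[sl]=m[sl]
    f=4 if px<20 else 2
    B=(cv2.resize(b,None,fx=f,fy=f,interpolation=cv2.INTER_LINEAR)>110).astype(np.uint8)*255
    E=lambda d:cv2.getStructuringElement(cv2.MORPH_ELLIPSE,(int(d)|1,)*2)
    B=cv2.morphologyEx(B,cv2.MORPH_CLOSE,E(px*f*.35)); B=cv2.morphologyEx(B,cv2.MORPH_OPEN,E(px*f*1.4))
    M=cv2.moments(B,True); ce=(np.array([M['m10'],M['m01']])/M['m00']+.5)/f-.5
    P=onplane(c,ce,z,pose)[0]
    mo=mask(c,'orange'); bo=np.zeros_like(mo); bo[sl]=mo[sl]; ys,xs=np.nonzero(bo)
    ang=None
    if len(xs)>8:
        Q=onplane(c,np.c_[xs,ys],z-.002,pose)[:,:2]; d=Q.mean(0)-P[:2]; ang=np.degrees(np.arctan2(d[1],d[0]))
        Q=Q-Q.mean(0); w,V=np.linalg.eigh(Q.T@Q); ax=V[:,1]*np.sign(V[:,1]@d); ang=(ang,np.degrees(np.arctan2(ax[1],ax[0])))
    return ce,np.sqrt(M['m00']/np.pi)/f/px*27,P,ang
E
python3 - <<'E'
from h import *
t=dict(np.load('top0.npz'));w=dict(np.load('w1.npz'))
for n,uv in(('A',(160,199)),('B',(178,237)),('C',(255,228))): print(n,lid(t,uv,.08))
for n,uv in(('C',(371,196)),('B',(537,180))): print(n,lid(w,uv,.08))
plan([((.618,.1757,.25),176.2)])
E
```

```text
A (array([159.07950133, 199.33714511]), np.float64(25.125177961799594), array([0.56140741, 0.40707114, 0.08      ]), (np.float64(77.87846876396296), np.float64(81.70427310822299)))
B (array([nan, nan]), np.float64(0.0), array([nan, nan, nan]), (np.float64(nan), np.float64(nan)))
C (array([254.50570461, 228.48602056]), np.float64(24.716411329160394), array([0.47078046, 0.13424448, 0.08      ]), (np.float64(171.25745587802126), np.float64(174.2028034877682)))
C (array([371.58277559, 194.55856299]), np.float64(25.703725207447278), array([0.46778476, 0.1325171 , 0.08      ]), (np.float64(167.54672680437943), np.float64(176.01896844632626)))
B (array([538.88408954, 177.2898137 ]), np.float64(29.42191050545393), array([0.44388967, 0.34510884, 0.08      ]), (np.float64(148.3995491149644), np.float64(173.60710021006753)))
[[-0.48,0.44,0.31,0,0,0.06],[-0.48,0.45,0.31,0,0,0.05],[-0.47,0.45,0.31,0,0,0.06],[-0.47,0.46,0.32,0,0,0.05],[-0.46,0.46,0.31,0,0,0.06],[-0.45,0.47,0.32,-0.01,0,0.05],[-0.46,0.46,0.31,0,0,0.06]]
--
end [0.6182 0.1755 0.2501]h.py:70: RuntimeWarning: invalid value encountered in divide
  M=cv2.moments(B,True); ce=(np.array([M['m10'],M['m01']])/M['m00']+.5)/f-.5
```

>>> send_rows --increments '[[[-0.48, 0.44, 0.31, 0, 0, 0.06], [-0.48, 0.45, 0.31, 0, 0, 0.05], [-0.47, 0.45, 0.31, 0, 0, 0.06], [-0.47, 0.46, 0.32, 0, 0, 0.05], [-0.46, 0.46, 0.31, 0, 0, 0.06], [-0.45, 0.47, 0.32, -0.01, 0, 0.05], [-0.46, 0.46, 0.31, 0, 0, 0.06], [0, 0, 0, 0, 0, 0]]]'

```text
clock: 3.3
eef_pos: [0.6179, 0.174, 0.247]
tool_rot: [0.034, 0.999, -0.001, -0.003]
ft_force: [0.1, -0.4, -0.4]
grip_width: 0.0854
```

Run:
```python
from h import *
o=st(); c=camera('wrist'); c['pose']=wpose(o,c); save('w2',c['color']); np.savez('w2.npz',**c)
```

```text
t3.30 [0.6179 0.174  0.247 ] yaw176.06 tilt0.32 q [15.7 30.9 26.8 86.2 -0.  19.7] F [ 0.1 -0.4 -0.4] w0.0854
```

View pics/w2.png

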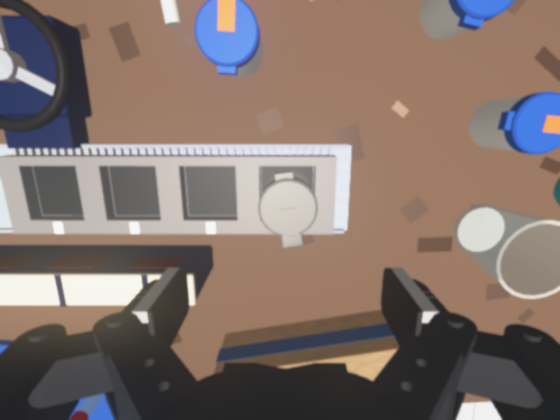

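Run:
```python
from h import *
c=dict(np.load('w2.npz')); z=c['z_map']
o,d=ray(c,(288,208)); print('lid top',o+d[0]*z[208,288])
g=cv2.cvtColor(c['color'],cv2.COLOR_RGB2GRAY)
print(cv2.HoughCircles(g[150:260,230:350],cv2.HOUGH_GRADIENT,1,40,param1=80,param2=15,minRadius=24,maxRadius=34))
for uv in((288,208),(291,240),(284,177)): print(uv,onplane(c,uv,.098)[0])
save('w2z',cv2.resize(c['color'][150:260,230:350],None,fx=5,fy=5,interpolation=cv2.INTER_CUBIC))
```

```text
lid top [0.62034664 0.17571092 0.09864561]
[[[57.5 56.5 30. ]]]
(288, 208) [0.62050692 0.17570517 0.098     ]
(291, 240) [0.6511523  0.17646562 0.098     ]
(284, 177) [0.59228648 0.17404822 0.098     ]
```

View pics/w2z.png

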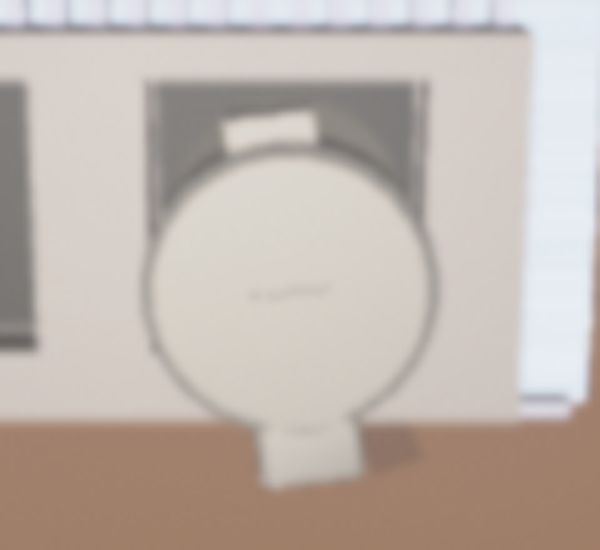

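Run:
```python
from h import *
st(); plan([((.6205,.1757,.13),177),((.6205,.1757,.055),177,.5)])
```

```text
t3.35 [0.6176 0.1734 0.2485] yaw176.03 tilt0.24 q [15.7 30.7 26.7 86.2 -0.  19.7] F [ 0.1 -0.5  0.9] w0.0854
[[-0.02,0.02,0.79,0,-0.01,-0.03],[-0.02,0.02,0.79,-0.01,-0.01,-0.03],[-0.02,0.01,0.79,0,0,-0.04]]
--
[[0,0,0.5,0,0,0],[0,0,0.5,0,0,0],[0,0,0.5,0,0,0]]
--
end [0.6205 0.1755 0.055 ]
```

>>> send_rows --increments '[[[-0.02, 0.02, 0.79, 0, -0.01, -0.03], [-0.02, 0.02, 0.79, -0.01, -0.01, -0.03], [-0.02, 0.01, 0.79, 0, 0, -0.04], [0, 0, 0.5, 0, 0, 0], [0, 0, 0.5, 0, 0, 0], [0, 0, 0.4, 0, 0, 0], [0, 0, 0, 0, 0, 0]]]'

```text
clock: 4.22
eef_pos: [0.6201, 0.1749, 0.0613]
tool_rot: [0.026, 1.0, 0.0, 0.0]
ft_force: [-0.1, 0.4, 0.0]
grip_width: 0.0858
```

Run:
```python
from h import *
o=st(); c=camera('wrist'); save('w3',c['color'])
```

```text
t4.22 [0.6201 0.1749 0.0613] yaw176.99 tilt0.02 q [15.7 36.8  8.6 61.8  0.  18.8] F [-0.1  0.4  0. ] w0.0858
```

View pics/w3.png

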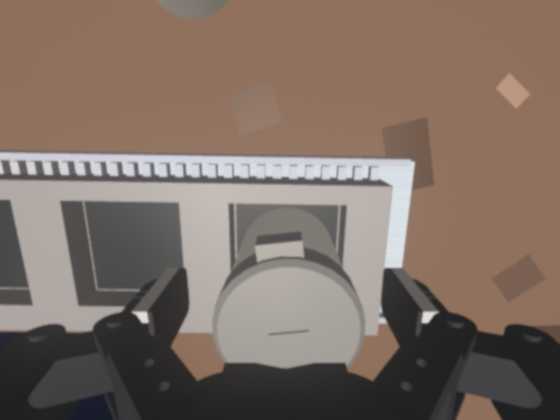

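>>> send_rows --increments '[[[0, 0, 0.1, 0, 0, 0], [0, 0, 0, 0, 0, 0]]]'

```text
clock: 4.53
eef_pos: [0.6221, 0.1765, 0.0579]
tool_rot: [0.025, 1.0, 0.001, 0.002]
ft_force: [0.4, 0.4, 0.5]
grip_width: 0.0852
```

>>> send_rows --increments '[[[0, 0, 0, 0, 0, 0], [0, 0, 0, 0, 0, 0], [0, 0, 0, 0, 0, 0], [0, 0, 0, 0, 0, 0]]]' --grip 1

```text
clock: 5.03
eef_pos: [0.6222, 0.1768, 0.0577]
tool_rot: [0.025, 1.0, 0.001, 0.002]
ft_force: [-0.8, 0.2, 4.3]
grip_width: 0.0513
```

Run:
```python
from h import *
t=dict(np.load('top0.npz'));w=dict(np.load('w1.npz'))
a=np.array([(430,347),(623,345),(632,466),(435,467)])/2.75+[210,100]
P=onplane(t,a,.03); print(P.round(4).tolist(),P.mean(0))
P=onplane(w,[(2,102),(138,102),(145,190),(3,190)],.03); print(P.round(4).tolist(),P.mean(0))
plan([((.62,.176,.2),177),((.53,-.02,.24),180),((.42,-.295,.16),180)],start=((.622,.1768,.0577),177))
```

```text
[[0.4773, -0.188, 0.03], [0.4746, -0.3914, 0.03], [0.3479, -0.389, 0.03], [0.3513, -0.1857, 0.03]] [ 0.41279521 -0.28854334  0.03      ]
[[0.3533, -0.365, 0.03], [0.3523, -0.1803, 0.03], [0.4735, -0.1842, 0.03], [0.4747, -0.3914, 0.03]] [ 0.413455   -0.28021003  0.03      ]
[[0.01,0,-0.71,0,0,0],[0.01,-0.01,-0.71,0,0,0],[0.01,0,-0.71,0,0,0],[0.01,-0.01,-0.72,0,0,0]]
--
[[0.27,-0.67,-0.13,0,0,-0.05],[0.27,-0.67,-0.13,0,0,-0.05],[0.28,-0.66,-0.13,0,0,-0.05],[0.28,-0.66,-0.14,0,0,-0.05],[0.29,-0.66,-0.13,0,0,-0.05],[0.29,-0.65,-0.14,0,0,-0.05]]
--
[[0.27,-0.69,0.2,0,0,0],[0.28,-0.69,0.2,0,0,0],[0.27,-0.69,0.2,0,0,0],[0.28,-0.69,0.2,0,0,0],[0.27,-0.69,0.2,0,0,0],[0.28,-0.68,0.2,0,0,0],[0.27,-0.69,0.2,0,0,0],[0.28,-0.68,0.2,0,0,0]]
end [ 0.4199 -0.2949  0.1602]
```

>>> send_rows --increments '[[[0, 0, -0.5, 0, 0, 0], [0, 0, -0.75, 0, 0, 0], [0, 0, -0.8, 0, 0, 0], [0, 0, -0.8, 0, 0, 0], [0, 0, 0, 0, 0, 0]]]'

```text
clock: 5.65
eef_pos: [0.6232, 0.177, 0.2033]
tool_rot: [0.025, 1.0, 0.002, 0.005]
ft_force: [0.1, 0.8, -1.7]
grip_width: 0.0506
```

>>> send_rows --increments '[[[0.27, -0.67, -0.13, 0, 0, -0.05], [0.27, -0.67, -0.13, 0, 0, -0.05], [0.28, -0.66, -0.13, 0, 0, -0.05], [0.28, -0.66, -0.14, 0, 0, -0.05], [0.29, -0.66, -0.13, 0, 0, -0.05], [0.29, -0.65, -0.14, 0, 0, -0.05], [0.27, -0.69, 0, 0, 0, 0], [0.27, -0.69, 0, 0, 0, 0]]]'

```text
clock: 6.65
eef_pos: [0.503, -0.0895, 0.2368]
tool_rot: [-0.001, 1.0, 0.001, 0.0]
ft_force: [0.7, -0.6, -1.7]
grip_width: 0.0509
```

>>> send_rows --increments '[[[0.27, -0.69, 0.2, 0, 0, 0], [0.27, -0.69, 0.2, 0, 0, 0], [0.28, -0.69, 0.2, 0, 0, 0], [0.27, -0.69, 0.2, 0, 0, 0], [0.28, -0.68, 0.2, 0, 0, 0], [0.27, -0.6, 0.2, 0, 0, 0], [0, 0, 0, 0, 0, 0]]]'

```text
clock: 7.52
eef_pos: [0.4206, -0.2914, 0.1753]
tool_rot: [0.001, 1.0, 0.002, -0.001]
ft_force: [0.4, 0.5, -0.6]
grip_width: 0.0509
```

Run:
```python
from h import *
o=st(); c=camera('wrist'); save('w4',c['color'])
plan([((.413,-.289,.1),180),((.413,-.289,.043),180,.4)])
```

```text
t7.53 [ 0.4206 -0.2914  0.1753] yaw179.88 tilt0.26 q [-34.8  17.4  -4.7  68.2   0.2 -34.7] F [ 0.4  0.5 -0.6] w0.0509
[[0.09,0.01,0.76,0.01,0,0],[0.08,0.02,0.76,0.01,0,0]]
--
[[0,0,0.38,0,0,0],[0,0,0.38,0,0,0],[0,0,0.38,0,0,0]]
--
end [ 0.413  -0.2888  0.0431]
```

View pics/w4.png

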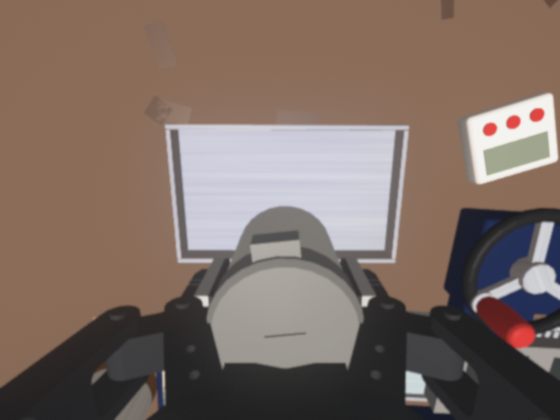

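>>> send_rows --increments '[[[0.09, 0.01, 0.76, 0.01, 0, 0], [0.08, 0.02, 0.76, 0.01, 0, 0], [0, 0, 0.38, 0, 0, 0], [0, 0, 0.36, 0, 0, 0], [0, 0, 0.2, 0, 0, 0], [0, 0, 0, 0, 0, 0], [0, 0, 0, 0, 0, 0]]]'

```text
clock: 8.45
eef_pos: [0.4157, -0.2894, 0.0558]
tool_rot: [-0.001, 1.0, -0.001, 0.002]
ft_force: [0.3, -0.2, -0.9]
grip_width: 0.0507
```

>>> send_rows --increments '[[[0.04, 0, 0.18, 0, 0, 0], [0, 0, 0, 0, 0, 0], [0, 0, 0, 0, 0, 0]]]'

```text
clock: 8.82
eef_pos: [0.4129, -0.2894, 0.0461]
tool_rot: [-0.001, 1.0, -0.001, 0.002]
ft_force: [-0.2, -0.8, -1.0]
grip_width: 0.0512
```

Height margin about 2 mm; a bit lower, then release and lift.

>>> send_rows --increments '[[[0, 0, 0.03, 0, 0, 0], [0, 0, 0, 0, 0, 0]]]'

```text
clock: 9.07
eef_pos: [0.413, -0.2893, 0.0446]
tool_rot: [-0.001, 1.0, -0.001, 0.002]
ft_force: [-0.0, 0.9, -1.0]
grip_width: 0.0506
```

>>> send_rows --increments '[[[0, 0, 0, 0, 0, 0], [0, 0, 0, 0, 0, 0], [0, 0, 0, 0, 0, 0], [0, 0, -0.4, 0, 0, 0], [0, 0, -0.8, 0, 0, 0], [0, 0, -0.9, 0, 0, 0], [0, 0, -0.9, 0, 0, 0], [0, 0, -0.9, 0, 0, 0]]]' --grip 0

```text
clock: 10.07
eef_pos: [0.4122, -0.2888, 0.2412]
tool_rot: [-0.001, 1.0, -0.001, 0.002]
ft_force: [0.7, -1.0, -0.2]
grip_width: 0.0853
```

Run:
```python
from h import *
o=st(); c=camera('wrist'); save('w5',c['color'])
t=camera('top'); save('top5',t['color']); s=camera('scene'); save('scene5',s['color'])
for n,uv in(('A',(160,199)),('B',(178,234)),('C',(255,228))): print(n,[np.round(x,3) for x in lid(t,uv,.08)])
```

```text
t10.07 [ 0.4122 -0.2888  0.2412] yaw-179.90 tilt0.25 q [-35.   13.9   0.7  76.6   0.  -35.1] F [ 0.7 -1.  -0.2] w0.0853
A [array([159.08 , 199.337]), np.float64(25.125), array([0.561, 0.407, 0.08 ]), array([77.288, 83.648])]
B [array([178.25 , 238.543]), np.float64(26.232), array([0.447, 0.349, 0.08 ]), array([157.104, 162.133])]
C [array([254.583, 228.984]), np.float64(25.536), array([0.469, 0.134, 0.08 ]), array([170.144, 173.428])]
```

View pics/w5.png

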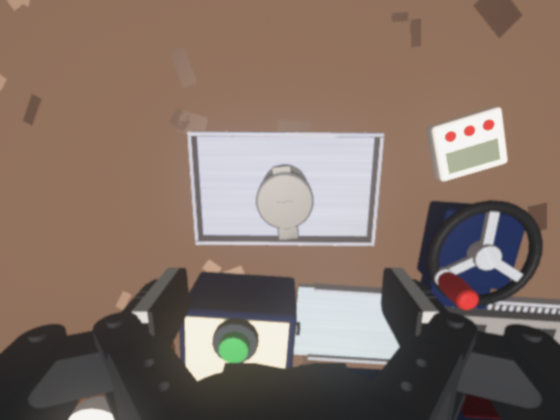

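View pics/top5.png

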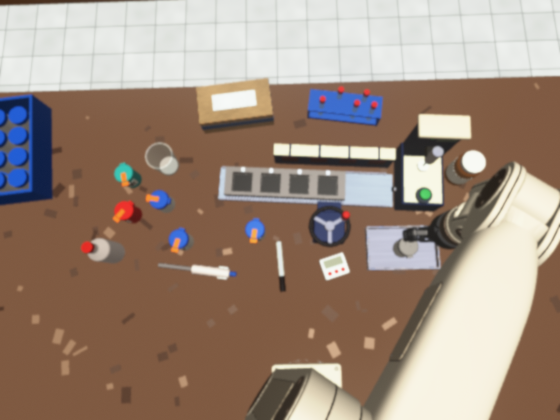

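Run:
```python
from h import *
plan([((.469,.134,.24),-7)])
```

```text
[[-0.06,0.45,0,0,0,-0.91],[-0.13,0.43,0,0,0,-0.91],[-0.2,0.41,0,0,0,-0.91],[-0.26,0.37,0,0,0,-0.91],[-0.31,0.32,0,0,0,-0.91],[-0.36,0.27,0,0,0,-0.91],[-0.4,0.21,0,0,0,-0.91],[-0.43,0.15,0,0,-0.01,-0.91]]
[[-0.44,0.08,0,0,-0.01,-0.91],[-0.45,0,0,0,-0.01,-0.91],[-0.44,-0.07,0,0,-0.01,-0.91],[-0.43,-0.13,0.01,-0.01,-0.01,-0.91],[-0.4,-0.2,0,-0.01,0,-0.91],[-0.37,-0.26,0.01,0,0,-0.91],[-0.32,-0.32,0,-0.01,-0.01,-0.91],[-0.26,-0.36,0.01,0,0,-0.91]]
[[-0.2,-0.4,0,-0.01,-0.01,-0.91],[-0.14,-0.43,0.01,0,0,-0.91],[-0.07,-0.44,0,-0.01,-0.01,-0.91]]
--
end [0.4689 0.1338 0.2401]
```

>>> send_rows --increments '[[[-0.06, 0.45, 0, 0, 0, -0.91], [-0.13, 0.43, 0, 0, 0, -0.91], [-0.2, 0.41, 0, 0, 0, -0.91], [-0.26, 0.37, 0, 0, 0, -0.91], [-0.31, 0.32, 0, 0, 0, -0.91], [-0.36, 0.27, 0, 0, 0, -0.91], [-0.4, 0.21, 0, 0, 0, -0.91], [-0.43, 0.15, 0, 0, -0.01, -0.91]]]'

```text
clock: 11.22
eef_pos: [0.4352, -0.1088, 0.2377]
tool_rot: [-0.596, 0.803, -0.0, 0.001]
ft_force: [-0.5, 0.3, 0.3]
grip_width: 0.0853
```

>>> send_rows --increments '[[[-0.44, 0.08, 0, 0, -0.01, -0.91], [-0.45, 0, 0, 0, -0.01, -0.91], [-0.44, -0.07, 0, 0, -0.01, -0.91], [-0.43, -0.13, 0.01, -0.01, -0.01, -0.91], [-0.4, -0.2, 0, -0.01, 0, -0.91], [-0.37, -0.26, 0.01, 0, 0, -0.91], [-0.32, -0.32, 0, -0.01, -0.01, -0.91], [-0.26, -0.36, 0.01, 0, 0, -0.91]]]'

```text
clock: 12.22
eef_pos: [0.458, 0.0688, 0.237]
tool_rot: [0.956, -0.292, -0.003, -0.002]
ft_force: [-0.1, -0.1, 1.1]
grip_width: 0.0854
```

>>> send_rows --increments '[[[-0.2, -0.4, 0, -0.01, -0.01, -0.91], [-0.14, -0.43, 0.01, 0, 0, -0.91], [-0.07, -0.44, 0, -0.01, -0.01, -0.91], [0, 0, 0, 0, 0, 0], [0, 0, 0, 0, 0, 0]]]'

```text
clock: 12.85
eef_pos: [0.4667, 0.1343, 0.2374]
tool_rot: [0.998, -0.062, -0.004, -0.001]
ft_force: [0.4, -0.1, -0.3]
grip_width: 0.0855
```

```bash
cat >> h.py <<'E'
def wl(n):
    o=st(); c=camera('wrist'); c['pose']=wpose(o,c); save(n,c['color']); np.savez(n+'.npz',**c); return c
E
python3 - <<'E'
from h import *
c=wl('w6'); 
for a,ce,bb in blobs(mask(c,'blue'),150): print(a,ce,bb); print([np.round(x,4) for x in lid(c,ce,.08)])
E
```

```text
t12.85 [0.4667 0.1343 0.2374] yaw-7.09 tilt0.49 q [  15.9   12.5   -1.6   76.3    0.3 -157. ] F [ 0.4 -0.1 -0.3] w0.0855
493 [512.18052738  84.07707911] [487  75  43  19]h.py:70: RuntimeWarning: invalid value encountered in divide
  M=cv2.moments(B,True); ce=(np.array([M['m10'],M['m01']])/M['m00']+.5)/f-.5
Traceback (most recent call last):
TypeError: unsupported operand type(s) for *: 'NoneType' and 'float'
```

View pics/w6.png

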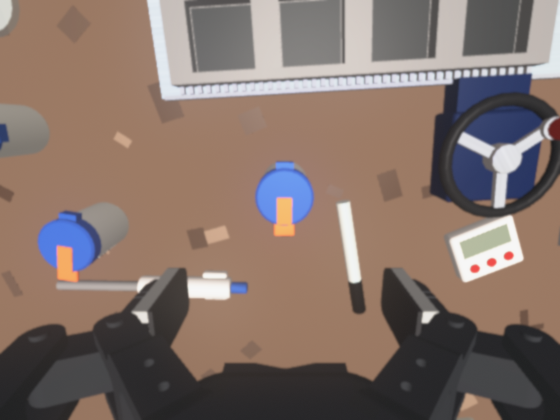

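```bash
python3 - <<'E'
from h import *
c=dict(np.load('w6.npz')); h=cv2.cvtColor(c['color'],cv2.COLOR_RGB2HSV)
for u,v in((275,180),(270,205),(285,205),(285,228),(284,166),(60,235)): print(h[v,u])
E
sed -i "s/((105,130,90),(125,255,255))/((105,130,90),(125,255,255))/" h.py
```

```text
[109 142 239]
[110 144 236]
[ 18 137 246]
[ 17 143 246]
[109 140 238]
[111 162 228]
```

```bash
sed -i "s/((105,130,90),/((104,100,90),/; s/((8,150,170),(20/((6,115,170),(22/" h.py
python3 - <<'E'
from h import *
c=dict(np.load('w6.npz'))
for uv in((285,192),(68,240)): print([np.round(x,4) for x in lid(c,uv,.08)])
print(c['z_map'][192,275]); o,d=ray(c,(275,192)); print(o+d[0]*c['z_map'][192,275])
E
```

```text
[array([284.0967, 196.0557]), np.float64(26.0171), array([0.4707, 0.1337, 0.08  ]), array([172.1906, 171.8465])]
[array([ 68.5131, 243.5634]), np.float64(25.9714), array([0.4499, 0.3447, 0.08  ]), array([153.2275, 169.9059])]
0.2973558
[0.47547869 0.14145799 0.07978831]
```

Run:
```python
from h import *
plan([((.4707,.1337,.1),-8),((.4707,.1337,.04),-8,.5)])
```

```text
[[0.02,0,0.69,0,0.01,0.02],[0.03,0,0.69,0,0.01,0.02],[0.02,0,0.69,0,0.01,0.02],[0.02,0,0.68,-0.01,0.02,0.03]]
--
[[0,0,0.4,0,0,0],[0,0,0.4,0,0,0],[0,0,0.4,0,0,0]]
--
end [0.4707 0.1339 0.0402]
```

>>> send_rows --increments '[[[0.02, 0, 0.69, 0, 0.01, 0.02], [0.03, 0, 0.69, 0, 0.01, 0.02], [0.02, 0, 0.69, 0, 0.01, 0.02], [0.02, 0, 0.68, -0.01, 0.02, 0.03], [0, 0, 0.4, 0, 0, 0], [0, 0, 0.4, 0, 0, 0], [0, 0, 0.4, 0, 0, 0], [0, 0, 0, 0, 0, 0]]]'

```text
clock: 13.9
eef_pos: [0.4699, 0.1335, 0.0395]
tool_rot: [0.998, -0.07, -0.001, 0.0]
ft_force: [0.1, -0.5, 0.6]
grip_width: 0.0853
```

Run:
```python
from h import *
c=wl('w7')
plan([((.4707,.1337,.04),-8,.5)])
```

```text
t13.90 [0.4699 0.1335 0.0395] yaw-8.02 tilt0.09 q [  15.9   23.2  -19.1   47.8   -0.  -156.1] F [ 0.1 -0.5  0.6] w0.0853
[[0,0,0.01,0,0,0]]
--
end [0.4709 0.1339 0.0401]
```

View pics/w7.png

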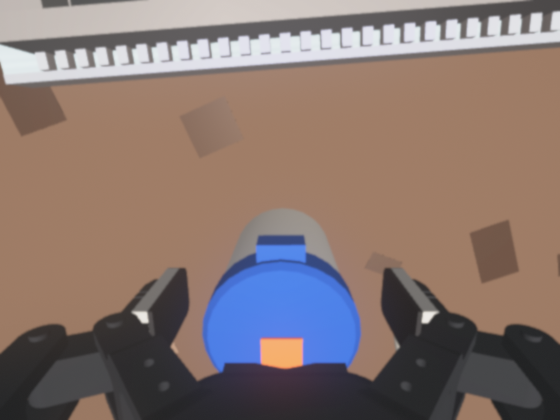

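>>> send_rows --increments '[[[0, 0, 0, 0, 0, 0], [0, 0, 0, 0, 0, 0], [0, 0, 0, 0, 0, 0], [0, 0, 0, 0, 0, 0], [0, 0, -0.4, 0, 0, 0], [0, 0, -0.8, 0, 0, 0], [0, 0, -0.9, 0, 0, 0], [0, 0, -0.9, 0, 0, 0]]]' --grip 1

```text
clock: 14.95
eef_pos: [0.4706, 0.1346, 0.1919]
tool_rot: [0.998, -0.069, 0.001, -0.0]
ft_force: [0.8, 0.2, -2.2]
grip_width: 0.0508
```

Run:
```python
from h import *
c=wl('w8')
plan([((.55,.0,.2),90),((.6028,-.0793,.2),176.15)])
```

```text
t14.95 [0.4706 0.1346 0.1919] yaw-7.89 tilt0.08 q [  16.    14.1   -6.6   69.3    0.  -156.1] F [ 0.8  0.2 -2.2] w0.0508
[[0.17,0.23,0,0,-0.01,-0.89],[0.13,0.25,0,0,-0.01,-0.89],[0.09,0.27,0,0,-0.01,-0.89],[0.05,0.28,0,0,0,-0.89],[0.01,0.28,0,0,-0.01,-0.89],[-0.03,0.28,0,0,0,-0.89],[-0.08,0.27,-0.01,0,0,-0.89],[-0.12,0.26,0,0.01,-0.01,-0.89]]
[[-0.16,0.23,-0.01,0,0,-0.89],[-0.19,0.21,0,0.01,-0.01,-0.89],[-0.22,0.18,-0.01,0,0,-0.89]]
--
[[-0.16,0.11,0,0,0,-0.86],[-0.17,0.08,0,0,0,-0.86],[-0.18,0.05,0,0,0,-0.86],[-0.19,0.03,0,0,0,-0.86],[-0.19,0,0,0,0,-0.86],[-0.19,-0.03,0,0,0,-0.86],[-0.18,-0.06,0,0,0,-0.86],[-0.17,-0.09,0,0,0,-0.86]]
[[-0.15,-0.11,0,0,0,-0.87],[-0.14,-0.13,0,0,0,-0.86]]
--
end [ 0.6028 -0.0794  0.2001]
```

View pics/w8.png

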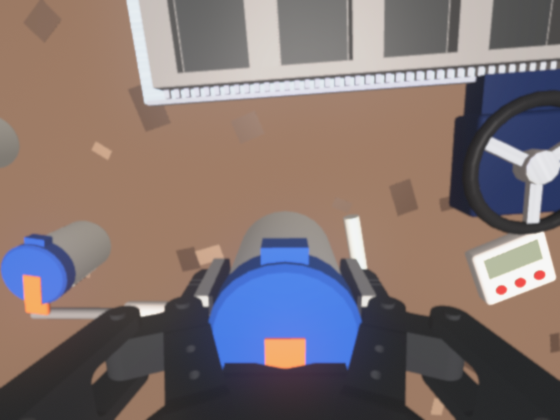

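Run:
```python
from h import *
plan([((.55,.02,.2),-95),((.6028,-.0793,.2),176.15)])
```

```text
[[0.18,0.21,0,-0.01,0,0.87],[0.21,0.18,0,-0.01,0,0.87],[0.24,0.14,0,-0.01,0,0.87],[0.26,0.11,0,-0.01,0,0.87],[0.27,0.07,0,-0.01,-0.01,0.87],[0.27,0.02,0,-0.01,-0.01,0.87],[0.28,-0.02,0,0,0,0.87],[0.27,-0.06,-0.01,-0.01,-0.01,0.87]]
[[0.26,-0.1,0,0,0,0.88],[0.24,-0.13,-0.01,-0.01,-0.01,0.87]]
--
[[0.19,-0.12,0,0,0,0.89],[0.17,-0.15,0,0,0,0.89],[0.14,-0.17,0,0,0,0.89],[0.11,-0.19,0,0,0,0.89],[0.08,-0.21,0,0,0,0.89],[0.05,-0.22,0,0,0,0.89],[0.01,-0.23,0,0,0,0.89],[-0.02,-0.22,0,0,0,0.89]]
[[-0.06,-0.22,0,0,0,0.88],[-0.08,-0.21,0,0,0,0.89]]
--
end [ 0.6026 -0.0794  0.2   ]
```

>>> send_rows --increments '[[[0.18, 0.21, 0, -0.01, 0, 0.87], [0.21, 0.18, 0, -0.01, 0, 0.87], [0.24, 0.14, 0, -0.01, 0, 0.87], [0.26, 0.11, 0, -0.01, 0, 0.87], [0.27, 0.07, 0, -0.01, -0.01, 0.87], [0.27, 0.02, 0, -0.01, -0.01, 0.87], [0.28, -0.02, 0, 0, 0, 0.87], [0.27, -0.06, -0.01, -0.01, -0.01, 0.87]]]'

```text
clock: 16.0
eef_pos: [0.5322, 0.0418, 0.191]
tool_rot: [0.778, -0.628, -0.002, 0.004]
ft_force: [-0.1, 0.0, -1.3]
grip_width: 0.0509
```

>>> send_rows --increments '[[[0.26, -0.1, 0, 0, 0, 0.88], [0.24, -0.13, -0.01, -0.01, -0.01, 0.87], [0.19, -0.12, 0, 0, 0, 0.89], [0.17, -0.15, 0, 0, 0, 0.89], [0.14, -0.17, 0, 0, 0, 0.89], [0.11, -0.19, 0, 0, 0, 0.89], [0.08, -0.21, 0, 0, 0, 0.89], [0.05, -0.22, 0, 0, 0, 0.89]]]'

```text
clock: 17.0
eef_pos: [0.5784, -0.0406, 0.1912]
tool_rot: [-0.27, 0.963, 0.001, -0.005]
ft_force: [-0.5, -0.2, -0.1]
grip_width: 0.0509
```

>>> send_rows --increments '[[[0.01, -0.23, 0, 0, 0, 0.89], [-0.02, -0.22, 0, 0, 0, 0.89], [-0.06, -0.22, 0, 0, 0, 0.88], [-0.08, -0.21, 0, 0, 0, 0.89], [0, 0, 0, 0, 0, 0], [0, 0, 0, 0, 0, 0]]]'

```text
clock: 17.75
eef_pos: [0.5994, -0.0799, 0.1914]
tool_rot: [0.033, 0.999, -0.001, -0.005]
ft_force: [-0.3, -0.2, -0.8]
grip_width: 0.051
```

Run:
```python
from h import *
c=wl('w9')
t=camera('top'); save('top9',t['color'])
```

```text
t17.75 [ 0.5994 -0.0799  0.1914] yaw176.23 tilt0.61 q [-7.5 27.5 13.  76.1 -0.2 -3.7] F [-0.3 -0.2 -0.8] w0.0510
```

View pics/w9.png

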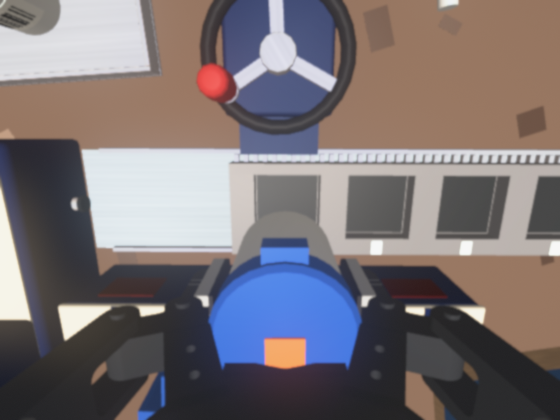

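View pics/top9.png

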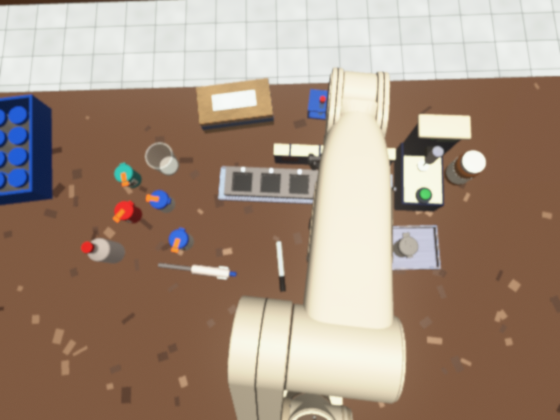

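Run:
```python
from h import *
plan([((.6028,-.0793,.11),176.15,.6)])
```

```text
[[-0.03,0.01,0.54,0,-0.02,0],[-0.02,0,0.55,-0.01,-0.02,0],[-0.02,0.01,0.54,0,-0.02,0.01]]
--
end [ 0.6026 -0.0792  0.1101]
```

>>> send_rows --increments '[[[-0.03, 0.01, 0.54, 0, -0.02, 0], [-0.02, 0, 0.55, -0.01, -0.02, 0], [-0.02, 0.01, 0.54, 0, -0.02, 0.01], [0, 0, 0, 0, 0, 0], [0, 0, 0, 0, 0, 0]]]'

```text
clock: 18.48
eef_pos: [0.6035, -0.0795, 0.1114]
tool_rot: [0.035, 0.999, -0.001, 0.001]
ft_force: [0.1, 0.3, -0.7]
grip_width: 0.0508
```

Run:
```python
from h import *
c=wl('w10')
plan([((.6028,-.0793,.062),176.15,.4)])
```

```text
t18.48 [ 0.6035 -0.0795  0.1114] yaw176.04 tilt0.16 q [-7.5 30.4  5.4 64.9 -0.1 -3.5] F [ 0.1  0.3 -0.7] w0.0508
[[0.01,0,0.33,0,0.01,0],[0.01,0,0.33,0,0.01,-0.01],[0.01,0.01,0.34,-0.01,0,0]]
--
end [ 0.6026 -0.0791  0.0619]
```

View pics/w10.png

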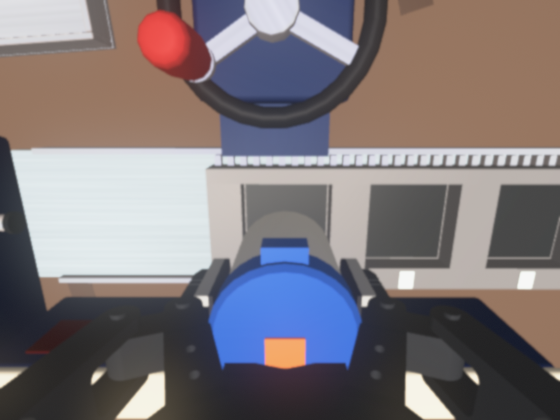

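>>> send_rows --increments '[[[0.01, 0, 0.33, 0, 0.01, 0], [0.01, 0, 0.33, 0, 0.01, -0.01], [0.01, 0.01, 0.32, -0.01, 0, 0], [0, 0, 0, 0, 0, 0], [0, 0, 0, 0, 0, 0]]]'

```text
clock: 19.15
eef_pos: [0.6009, -0.0791, 0.0603]
tool_rot: [0.034, 0.999, 0.001, -0.002]
ft_force: [0.1, -0.2, -1.2]
grip_width: 0.0511
```

Run:
```python
from h import *
c=wl('w11')
```

```text
t19.15 [ 0.6009 -0.0791  0.0603] yaw176.10 tilt0.22 q [-7.5 33.1  1.7 58.9  0.  -3.6] F [ 0.1 -0.2 -1.2] w0.0511
```

View pics/w11.png

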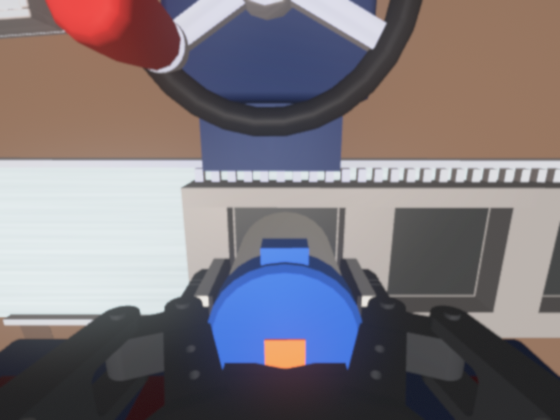

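>>> send_rows --increments '[[[-0.02, 0, 0.04, 0, 0, 0], [0, 0, 0, 0, 0, 0]]]'

```text
clock: 19.45
eef_pos: [0.6024, -0.0792, 0.0595]
tool_rot: [0.034, 0.999, 0.0, -0.001]
ft_force: [-1.3, 0.3, 1.3]
grip_width: 0.0509
```

>>> send_rows --increments '[[[0, 0, 0, 0, 0, 0], [0, 0, 0, 0, 0, 0], [0, 0, 0, 0, 0, 0], [0, 0, -0.3, 0, 0, 0], [0, 0, -0.8, 0, 0, 0], [0, 0, -0.9, 0, 0, 0], [0, 0, -0.9, 0, 0, 0], [0, 0, -0.9, 0, 0, 0]]]' --grip 0

```text
clock: 20.45
eef_pos: [0.6028, -0.0794, 0.2523]
tool_rot: [0.034, 0.999, 0.0, -0.0]
ft_force: [0.7, -0.1, -0.1]
grip_width: 0.0853
```

Run:
```python
from h import *
c=wl('w12')
for a,ce,bb in blobs(mask(c,'blue'),800): print(a,ce,bb); print([np.round(x,4) for x in lid(c,ce,.098)])
```

```text
t20.45 [ 0.6028 -0.0794  0.2523] yaw176.10 tilt0.04 q [-7.5 26.3 20.1 83.9  0.  -3.6] F [ 0.7 -0.1 -0.1] w0.0853
2237 [284.96379079 199.24497094] [257 170  57  61]
[array([284.9736, 204.1044]), np.float64(25.8411), array([ 0.6036, -0.0799,  0.098 ]), array([-3.6524, -3.4463])]
3885 [244.04633205 354.84453024] [176 337 157  44]h.py:70: RuntimeWarning: invalid value encountered in divide
  M=cv2.moments(B,True); ce=(np.array([M['m10'],M['m01']])/M['m00']+.5)/f-.5
Traceback (most recent call last):
TypeError: unsupported operand type(s) for *: 'NoneType' and 'float'
```

View pics/w12.png

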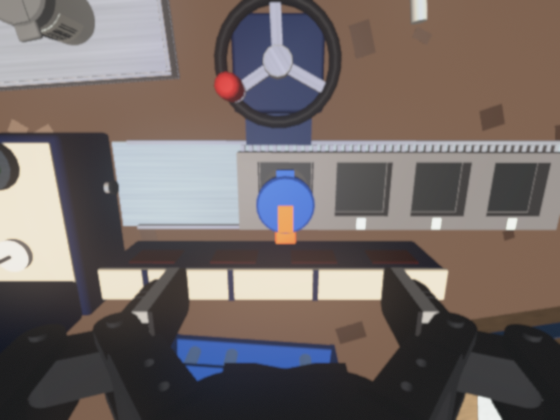

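Run:
```python
from h import *
plan([((.448,.347,.25),-15)],step=.85)
```

```text
[[0.21,0.46,0.01,-0.01,0,-0.94],[0.13,0.49,0.01,-0.01,0,-0.94],[0.05,0.5,0.01,-0.01,0,-0.94],[-0.04,0.5,0.01,-0.01,0,-0.94],[-0.12,0.49,0.01,-0.01,0,-0.94],[-0.2,0.47,0.01,-0.01,0,-0.94],[-0.27,0.43,0.01,-0.01,0,-0.94],[-0.34,0.38,0.01,-0.01,0,-0.94]]
[[-0.39,0.32,0.02,-0.01,0,-0.94],[-0.44,0.25,0.02,-0.01,0.01,-0.94],[-0.47,0.17,0.01,0,0.01,-0.94],[-0.5,0.09,0.01,0,0,-0.94],[-0.5,0.01,0.02,-0.01,0,-0.93],[-0.5,-0.07,0.01,0,0.01,-0.94],[-0.48,-0.15,0.01,-0.01,0,-0.93],[-0.45,-0.22,0.02,0,0.01,-0.94]]
[[-0.41,-0.3,0.01,-0.01,0,-0.93],[-0.36,-0.36,0.02,0,0.01,-0.94]]
--
end [0.4481 0.3469 0.2498]
```

>>> send_rows --increments '[[[0.21, 0.46, 0.01, -0.01, 0, -0.94], [0.13, 0.49, 0.01, -0.01, 0, -0.94], [0.05, 0.5, 0.01, -0.01, 0, -0.94], [-0.04, 0.5, 0.01, -0.01, 0, -0.94], [-0.12, 0.49, 0.01, -0.01, 0, -0.94], [-0.2, 0.47, 0.01, -0.01, 0, -0.94], [-0.27, 0.43, 0.01, -0.01, 0, -0.94], [-0.34, 0.38, 0.01, -0.01, 0, -0.94]]]'

```text
clock: 21.5
eef_pos: [0.5327, 0.1114, 0.2479]
tool_rot: [-0.585, 0.811, 0.007, 0.0]
ft_force: [0.1, -0.4, 0.1]
grip_width: 0.0852
```

>>> send_rows --increments '[[[-0.39, 0.32, 0.02, -0.01, 0, -0.94], [-0.44, 0.25, 0.02, -0.01, 0.01, -0.94], [-0.47, 0.17, 0.01, 0, 0.01, -0.94], [-0.5, 0.09, 0.01, 0, 0, -0.94], [-0.5, 0.01, 0.02, -0.01, 0, -0.93], [-0.5, -0.07, 0.01, 0, 0.01, -0.94], [-0.48, -0.15, 0.01, -0.01, 0, -0.93], [-0.45, -0.22, 0.02, 0, 0.01, -0.94]]]'

```text
clock: 22.5
eef_pos: [0.463, 0.3004, 0.2445]
tool_rot: [0.958, -0.287, -0.006, -0.001]
ft_force: [-0.1, -0.1, 0.3]
grip_width: 0.0854
```

>>> send_rows --increments '[[[-0.41, -0.3, 0.01, -0.01, 0, -0.93], [-0.36, -0.36, 0.02, 0, 0.01, -0.94], [0, 0, 0, 0, 0, 0], [0, 0, 0, 0, 0, 0]]]'

```text
clock: 23.0
eef_pos: [0.4456, 0.3469, 0.2429]
tool_rot: [0.991, -0.131, -0.006, -0.0]
ft_force: [0.4, -0.5, -0.6]
grip_width: 0.0855
```

Run:
```python
from h import *
c=wl('w13')
for a,ce,bb in blobs(mask(c,'blue'),600): 
  try: print(a,ce,bb); print([np.round(x,4) for x in lid(c,ce,.08)])
  except TypeError: pass
```

```text
t23.00 [0.4456 0.3469 0.2429] yaw-15.08 tilt0.70 q [  37.6   21.5   11.6   80.5    0.5 -127.3] F [ 0.4 -0.5 -0.6] w0.0855
2846 [183.97434996  86.47610682] [148  54  70  67]
[array([178.6188,  87.0946]), np.float64(30.4885), array([0.5629, 0.4078, 0.08  ]), array([81.2352, 82.1844])]
2129 [280.60263034 190.96148426] [253 162  56  60]
[array([280.4935, 195.7072]), np.float64(26.0534), array([0.4489, 0.3489, 0.08  ]), array([163.0543, 163.1279])]
```

View pics/w13.png

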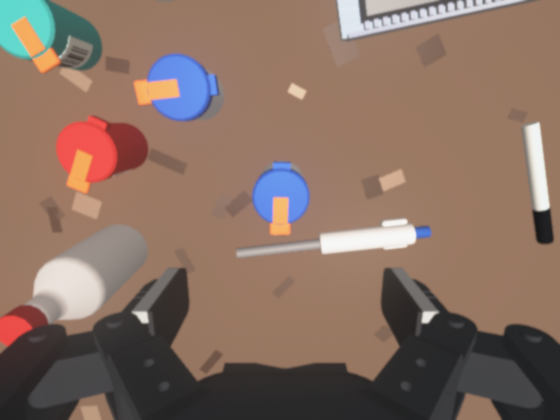

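Run:
```python
from h import *
plan([((.4489,.3489,.1),-17),((.4489,.3489,.04),-17,.5)])
```

```text
[[0.02,-0.02,0.71,0,0.02,0.05],[0.02,-0.01,0.72,0,0.02,0.05],[0.02,-0.02,0.71,0,0.01,0.04],[0.01,-0.01,0.72,0.01,0.02,0.05]]
--
[[0,0,0.4,0,0,0],[0,0,0.4,0,0,0],[0,0,0.4,0,0,0]]
--
end [0.4488 0.3488 0.0398]
```

>>> send_rows --increments '[[[0.02, -0.02, 0.71, 0, 0.02, 0.05], [0.02, -0.01, 0.72, 0, 0.02, 0.05], [0.02, -0.02, 0.71, 0, 0.01, 0.04], [0.01, -0.01, 0.72, 0.01, 0.02, 0.05], [0, 0, 0.4, 0, 0, 0], [0, 0, 0.35, 0, 0, 0], [0, 0, 0.3, 0, 0, 0], [0, 0, 0, 0, 0, 0]]]'

```text
clock: 24.05
eef_pos: [0.448, 0.3482, 0.0457]
tool_rot: [0.989, -0.148, -0.001, 0.001]
ft_force: [-0.4, -0.2, 0.2]
grip_width: 0.0855
```

Run:
```python
from h import *
c=wl('w14')
plan([((.4489,.3489,.04),-17,.5)])
```

```text
t24.05 [0.448  0.3482 0.0457] yaw-16.98 tilt0.15 q [  37.8   30.2   -6.    54.     0.  -125.2] F [-0.4 -0.2  0.2] w0.0855
[[0.01,0,0.13,0,0.01,0]]
--
end [0.449  0.3487 0.0402]
```

View pics/w14.png

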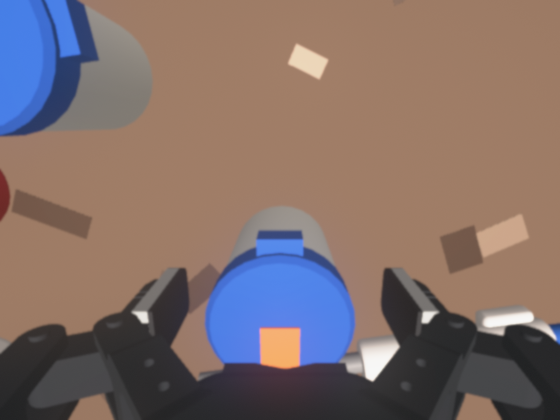

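Run:
```python
from h import *
c=dict(np.load('w14.npz')); o=get_obs(); R=Ro.from_quat(o['tool_rot']).as_matrix()
for uv in((365,343),(440,330),(505,318)): print(((onplane(c,uv,.012)[0]-o['eef_pos'])@R).round(3))
```

```text
[-0.059  0.05   0.035]
[-0.05   0.095  0.035]
[-0.042  0.132  0.035]
```

>>> send_rows --increments '[[[0.01, 0, 0.11, 0, 0.01, 0], [0, 0, 0, 0, 0, 0]]]'

```text
clock: 24.35
eef_pos: [0.449, 0.3493, 0.0415]
tool_rot: [0.989, -0.147, 0.001, -0.0]
ft_force: [-0.2, 0.1, 0.2]
grip_width: 0.0856
```

>>> send_rows --increments '[[[0, 0, 0, 0, 0, 0], [0, 0, 0, 0, 0, 0], [0, 0, 0, 0, 0, 0], [0, 0, 0, 0, 0, 0], [0, 0, -0.4, 0, 0, 0], [0, 0, -0.8, 0, 0, 0], [0, 0, -0.9, 0, 0, 0], [0, 0, -0.9, 0, 0, 0]]]' --grip 1

```text
clock: 25.35
eef_pos: [0.4481, 0.3487, 0.1917]
tool_rot: [0.989, -0.147, -0.0, 0.001]
ft_force: [0.9, 0.1, -1.4]
grip_width: 0.0509
```

Run:
```python
from h import *
c=wl('w15')
plan([((.53,.18,.2),-100),((.6085,.0056,.19),176.15)])
```

```text
t25.35 [0.4481 0.3487 0.1917] yaw-16.90 tilt0.07 q [  37.9   22.8    5.9   73.1   -0.  -125.2] F [ 0.9  0.1 -1.4] w0.0509
[[0.28,0.31,0,-0.01,0,0.92],[0.33,0.26,0,-0.01,0,0.92],[0.36,0.21,0,-0.01,0,0.92],[0.39,0.15,0,-0.01,0,0.93],[0.41,0.08,0,-0.01,0,0.92],[0.42,0.02,0,0,0,0.93],[0.42,-0.05,-0.01,-0.01,0,0.92],[0.4,-0.12,0,0,0,0.93]]
[[0.37,-0.18,-0.01,-0.01,-0.01,0.92]]
--
[[0.35,-0.24,0.02,0,0,0.93],[0.31,-0.29,0.02,0,0,0.93],[0.26,-0.34,0.02,0,0,0.93],[0.2,-0.38,0.02,0,0,0.93],[0.13,-0.4,0.02,0,0,0.93],[0.07,-0.42,0.02,0,0,0.93],[0,-0.43,0.03,0,0,0.94],[-0.07,-0.42,0.02,0,0,0.93]]
[[-0.13,-0.4,0.03,0,0,0.94]]
--
end [0.6083 0.0055 0.19  ]
```

View pics/w15.png

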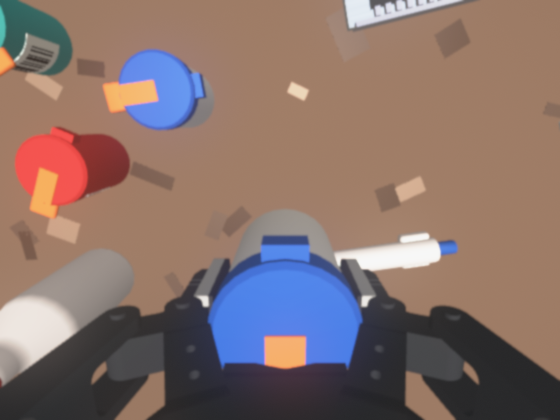

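Run:
```python
from h import *
plan([((.53,.22,.2),-100),((.6142,.0904,.19),176.15)])
```

```text
[[0.25,0.23,0,-0.01,0,0.92],[0.29,0.18,0,-0.01,0,0.92],[0.31,0.14,0,-0.01,0,0.92],[0.33,0.08,0,-0.01,0,0.93],[0.34,0.03,0,-0.01,0,0.92],[0.34,-0.02,0,0,0,0.93],[0.33,-0.08,-0.01,-0.01,0,0.92],[0.31,-0.13,0,0,0,0.93]]
[[0.29,-0.18,-0.01,-0.01,-0.01,0.92]]
--
[[0.25,-0.23,0.02,0,0,0.93],[0.21,-0.27,0.02,0,0,0.93],[0.16,-0.3,0.02,0,0,0.93],[0.11,-0.33,0.02,0,0,0.93],[0.06,-0.34,0.02,0,0,0.93],[0,-0.34,0.03,0,0,0.93],[-0.05,-0.34,0.02,0,0,0.94],[-0.11,-0.33,0.03,0,0,0.93]]
[[-0.16,-0.3,0.02,0,0,0.94]]
--
end [0.6141 0.0906 0.1901]
```

>>> send_rows --increments '[[[0.25, 0.23, 0, -0.01, 0, 0.92], [0.29, 0.18, 0, -0.01, 0, 0.92], [0.31, 0.14, 0, -0.01, 0, 0.92], [0.33, 0.08, 0, -0.01, 0, 0.93], [0.34, 0.03, 0, -0.01, 0, 0.92], [0.34, -0.02, 0, 0, 0, 0.93], [0.33, -0.08, -0.01, -0.01, 0, 0.92], [0.31, -0.13, 0, 0, 0, 0.93]]]'

```text
clock: 26.4
eef_pos: [0.5187, 0.2321, 0.1912]
tool_rot: [-0.7, 0.714, -0.0, -0.005]
ft_force: [0.3, 0.1, -1.6]
grip_width: 0.0508
```

>>> send_rows --increments '[[[0.29, -0.18, -0.01, -0.01, -0.01, 0.92], [0.25, -0.23, 0.02, 0, 0, 0.93], [0.21, -0.27, 0.02, 0, 0, 0.93], [0.16, -0.3, 0.02, 0, 0, 0.93], [0.11, -0.33, 0.02, 0, 0, 0.93], [0.06, -0.34, 0.02, 0, 0, 0.93], [0, -0.34, 0.03, 0, 0, 0.93], [-0.05, -0.34, 0.02, 0, 0, 0.94]]]'

```text
clock: 27.4
eef_pos: [0.5928, 0.1171, 0.184]
tool_rot: [-0.126, 0.992, -0.002, -0.005]
ft_force: [0.0, 0.5, -0.3]
grip_width: 0.0509
```

>>> send_rows --increments '[[[-0.11, -0.33, 0.03, 0, 0, 0.93], [-0.16, -0.3, 0.02, 0, 0, 0.94], [0, 0, 0, 0, 0, 0], [0, 0, 0, 0, 0, 0]]]'

```text
clock: 27.9
eef_pos: [0.6114, 0.0893, 0.1821]
tool_rot: [0.033, 0.999, -0.003, -0.004]
ft_force: [-0.5, 0.8, -0.6]
grip_width: 0.0507
```

Run:
```python
from h import *
st()
t=camera('top'); save('top16',t['color'])
plan([((.6142,.0904,.11),176.15,.6)])
```

```text
t27.90 [0.6114 0.0893 0.1821] yaw176.24 tilt0.58 q [ 8.4 29.3 14.5 75.8 -0.2 12.2] F [-0.5  0.8 -0.6] w0.0507
[[-0.02,0.01,0.48,-0.01,-0.02,0],[-0.02,0.01,0.48,-0.01,-0.01,0],[-0.02,0.01,0.49,-0.01,-0.02,0.01]]
--
end [0.6141 0.0906 0.1098]
```

View pics/top16.png

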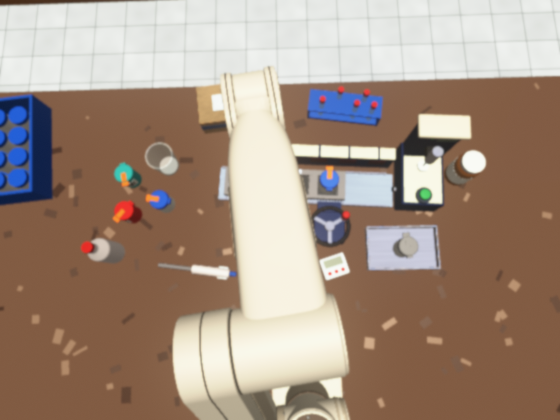

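>>> send_rows --increments '[[[-0.02, 0.01, 0.48, -0.01, -0.02, 0], [-0.02, 0.01, 0.48, -0.01, -0.01, 0], [-0.02, 0.01, 0.49, -0.01, -0.02, 0.01], [0, 0, 0, 0, 0, 0], [0, 0, 0, 0, 0, 0]]]'

```text
clock: 28.58
eef_pos: [0.6151, 0.0906, 0.1112]
tool_rot: [0.034, 0.999, 0.0, 0.001]
ft_force: [-0.3, 0.0, 0.1]
grip_width: 0.0509
```

Run:
```python
from h import *
c=wl('w17')
plan([((.6142,.0904,.062),176.15,.4)])
```

```text
t28.57 [0.6151 0.0906 0.1112] yaw176.07 tilt0.16 q [ 8.4 31.8  7.8 65.8 -0.  12.3] F [-0.3  0.   0.1] w0.0509
[[0.01,0,0.33,0,0.01,0],[0.01,0,0.33,0,0.01,0],[0.01,0,0.33,0,0,-0.01]]
--
end [0.6142 0.0906 0.0622]
```

View pics/w17.png

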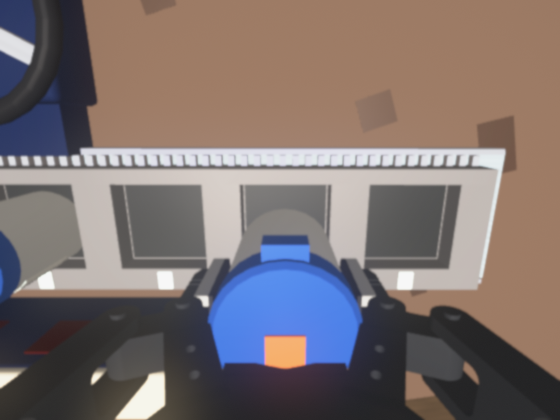

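>>> send_rows --increments '[[[0.01, 0, 0.33, 0, 0.01, 0], [0.01, 0, 0.33, 0, 0.01, 0], [-0.01, 0, 0.34, 0, 0, -0.01], [0, 0, 0, 0, 0, 0], [0, 0, 0, 0, 0, 0]]]'

```text
clock: 29.25
eef_pos: [0.6138, 0.0899, 0.0591]
tool_rot: [0.034, 0.999, -0.0, -0.002]
ft_force: [-0.4, 0.1, -0.8]
grip_width: 0.0507
```

Run:
```python
from h import *
st()
```

```text
t29.25 [0.6138 0.0899 0.0591] yaw176.10 tilt0.19 q [ 8.3 34.6  4.2 59.8  0.  12.2] F [-0.4  0.1 -0.8] w0.0507
```

>>> send_rows --increments '[[[0, 0, 0, 0, 0, 0], [0, 0, 0, 0, 0, 0], [0, 0, 0, 0, 0, 0], [0, 0, -0.3, 0, 0, 0], [0, 0, -0.8, 0, 0, 0], [0, 0, -0.9, 0, 0, 0], [0, 0, -0.9, 0, 0, 0], [0, 0, -0.9, 0, 0, 0]]]' --grip 0

```text
clock: 30.25
eef_pos: [0.6146, 0.0901, 0.2533]
tool_rot: [0.034, 0.999, 0.0, 0.0]
ft_force: [0.5, 0.3, 0.1]
grip_width: 0.0854
```

Run:
```python
from h import *
c=wl('w18')
for a,ce,bb in blobs(mask(c,'blue'),600): 
  try: print([np.round(x,4) for x in lid(c,ce,.098)])
  except TypeError: pass
plan([((.56,.39,.25),-98)])
```

```text
t30.25 [0.6146 0.0901 0.2533] yaw176.10 tilt0.01 q [ 8.3 27.9 22.8 84.9  0.  12.2] F [0.5 0.3 0.1] w0.0854
[array([284.5546, 201.6033]), np.float64(25.7817), array([0.6133, 0.0892, 0.098 ]), array([-3.9113, -3.5681])]
[array([102.534 , 202.8811]), np.float64(26.5064), array([ 0.6032, -0.0774,  0.098 ]), array([-11.143 ,   2.5145])]
[[0.15,0.59,0.02,0,0.01,-0.86],[0.07,0.61,0.02,0,0.01,-0.86],[-0.03,0.61,0.02,0,0,-0.86],[-0.12,0.6,0.02,0,0.01,-0.86],[-0.2,0.57,0.02,0,0,-0.86],[-0.29,0.54,0.02,-0.01,0,-0.86],[-0.37,0.49,0.02,-0.01,0.01,-0.86],[-0.43,0.43,0.03,0,0,-0.86]]
[[-0.49,0.36,0.02,-0.01,0.01,-0.85],[-0.54,0.27,0.03,0,0,-0.86]]
--
end [0.5601 0.3899 0.2498]h.py:70: RuntimeWarning: invalid value encountered in divide
  M=cv2.moments(B,True); ce=(np.array([M['m10'],M['m01']])/M['m00']+.5)/f-.5
```

View pics/w18.png

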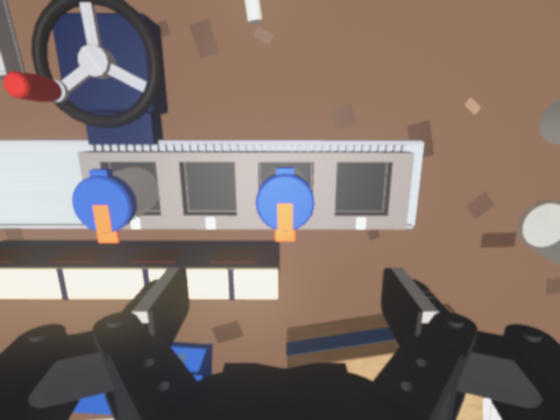

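>>> send_rows --increments '[[[0.15, 0.59, 0.02, 0, 0.01, -0.86], [0.07, 0.61, 0.02, 0, 0.01, -0.86], [-0.03, 0.61, 0.02, 0, 0, -0.86], [-0.12, 0.6, 0.02, 0, 0.01, -0.86], [-0.2, 0.57, 0.02, 0, 0, -0.86], [-0.29, 0.54, 0.02, -0.01, 0, -0.86], [-0.37, 0.49, 0.02, -0.01, 0.01, -0.86], [-0.43, 0.43, 0.03, 0, 0, -0.86]]]'

```text
clock: 31.3
eef_pos: [0.5686, 0.3309, 0.2431]
tool_rot: [-0.539, 0.843, 0.003, -0.004]
ft_force: [-0.4, 1.2, 0.3]
grip_width: 0.0855
```

>>> send_rows --increments '[[[-0.49, 0.36, 0.02, -0.01, 0.01, -0.85], [-0.54, 0.27, 0.03, 0, 0, -0.86], [0, 0, 0, 0, 0, 0], [0, 0, 0, 0, 0, 0]]]'

```text
clock: 31.8
eef_pos: [0.5576, 0.3892, 0.2401]
tool_rot: [-0.656, 0.755, 0.004, -0.005]
ft_force: [-0.4, -0.7, 0.3]
grip_width: 0.0854
```

Run:
```python
from h import *
c=wl('w19'); t=dict(np.load('top0.npz'))
for a,ce,bb in blobs(mask(c,'blue'),1500): 
  try: print([np.round(x,4) for x in lid(c,ce,.08)])
  except TypeError: pass
print('beaker',onplane(t,(169,165),0),onplane(t,(159,156),.1))
```

```text
t31.80 [0.5576 0.3892 0.2401] yaw-98.05 tilt0.70 q [ 34.8  36.4  35.1  89.3   0.3 -47.2] F [-0.4 -0.7  0.3] w0.0854
[array([279.8254, 221.7344]), np.float64(25.4577), array([0.5626, 0.4071, 0.08  ]), array([81.0667, 80.7728])]
beaker [[0.68866333 0.40717008 0.        ]] [[0.68434667 0.40561959 0.1       ]]
```

View pics/w19.png

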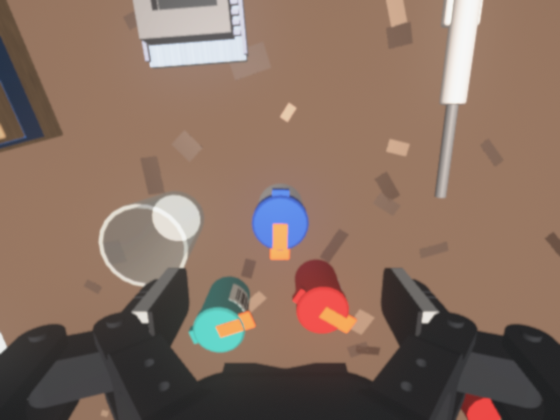

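Run:
```python
from h import *
plan([((.5626,.4072,.1),-99),((.5626,.4072,.042),-99,.5)])
```

```text
[[-0.1,-0.02,0.7,0.02,0,0.02],[-0.1,-0.02,0.7,0.02,-0.01,0.02],[-0.09,-0.01,0.7,0.01,0,0.03],[-0.09,-0.01,0.7,0.02,-0.01,0.02]]
--
[[0,0,0.39,0,0,0],[0,0,0.39,0,0,0],[0,0,0.38,0,0,0]]
--
end [0.5626 0.407  0.0421]
```

>>> send_rows --increments '[[[-0.1, -0.02, 0.7, 0.02, 0, 0.02], [-0.1, -0.02, 0.7, 0.02, -0.01, 0.02], [-0.09, -0.01, 0.7, 0.01, 0, 0.03], [-0.09, -0.01, 0.7, 0.02, -0.01, 0.02], [0, 0, 0.39, 0, 0, 0], [0, 0, 0.35, 0, 0, 0], [0, 0, 0.3, 0, 0, 0], [0, 0, 0, 0, 0, 0]]]'

```text
clock: 32.85
eef_pos: [0.5616, 0.4068, 0.0462]
tool_rot: [-0.65, 0.76, 0.0, -0.001]
ft_force: [-0.7, -0.7, -0.4]
grip_width: 0.0855
```

Run:
```python
from h import *
c=wl('w20')
plan([((.5626,.4072,.040),-99)])
```

```text
t32.85 [0.5616 0.4068 0.0462] yaw-98.94 tilt0.13 q [ 35.9  43.   17.9  65.1   0.  -45.2] F [-0.7 -0.7 -0.4] w0.0855
[[0,-0.01,0.15,0,0,0.01]]
--
end [0.5626 0.4073 0.0398]
```

View pics/w20.png

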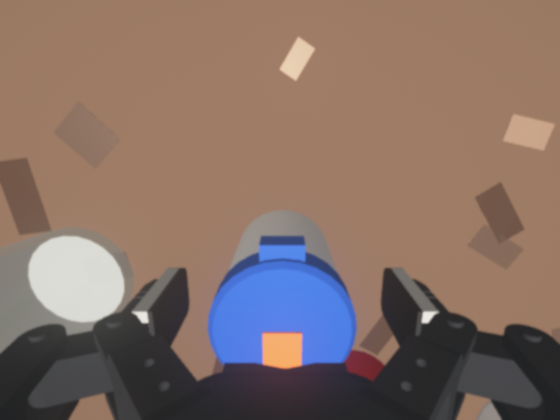

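>>> send_rows --increments '[[[0, -0.01, 0.13, 0, 0, 0.01], [0, 0, 0, 0, 0, 0]]]'

```text
clock: 33.15
eef_pos: [0.5627, 0.4077, 0.041]
tool_rot: [-0.649, 0.76, 0.0, 0.0]
ft_force: [0.8, 0.5, 0.2]
grip_width: 0.0855
```

>>> send_rows --increments '[[[0, 0, 0, 0, 0, 0], [0, 0, 0, 0, 0, 0], [0, 0, 0, 0, 0, 0], [0, 0, 0, 0, 0, 0], [0, 0, -0.4, 0, 0, 0], [0, 0, -0.8, 0, 0, 0], [0, 0, -0.9, 0, 0, 0], [0, 0, -0.9, 0, 0, 0]]]' --grip 1

```text
clock: 34.15
eef_pos: [0.5621, 0.4072, 0.1913]
tool_rot: [-0.649, 0.76, 0.0, -0.001]
ft_force: [0.8, 0.2, -1.4]
grip_width: 0.051
```

Run:
```python
from h import *
c=wl('w21')
t=camera('top'); save('top21',t['color'])
plan([((.6199,.1752,.195),176.15)])
```

```text
t34.15 [0.5621 0.4072 0.1913] yaw-99.00 tilt0.11 q [ 35.9  38.2  31.2  83.1   0.  -45.1] F [ 0.8  0.2 -1.4] w0.0510
[[0.49,-0.2,0,0,0.01,0.94],[0.46,-0.28,0,0,0.01,0.94],[0.4,-0.35,0.01,0,0.01,0.94],[0.34,-0.41,0.01,0,0.01,0.94],[0.27,-0.46,0.01,0,0.01,0.94],[0.19,-0.5,0,0,0.01,0.95],[0.1,-0.53,0.01,0,0,0.94],[0.02,-0.53,0,0,0.01,0.95]]
[[-0.07,-0.53,0.01,-0.01,0.01,0.94]]
--
end [0.6198 0.1754 0.195 ]
```

View pics/w21.png

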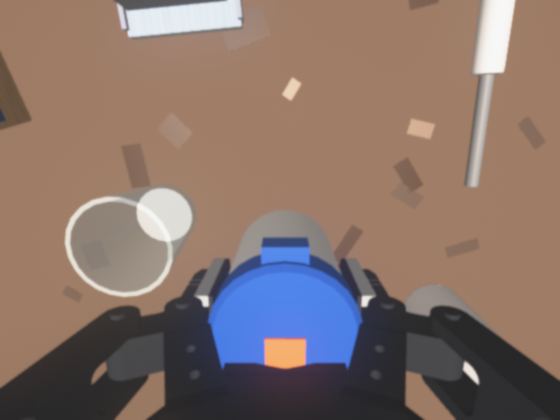

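View pics/top21.png

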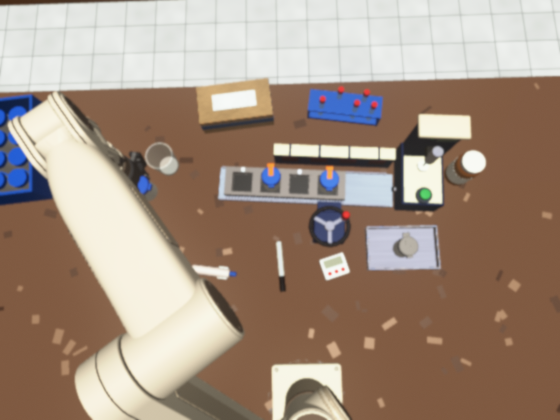

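>>> send_rows --increments '[[[0.49, -0.2, 0, 0, 0.01, 0.94], [0.46, -0.28, 0, 0, 0.01, 0.94], [0.4, -0.35, 0.01, 0, 0.01, 0.94], [0.34, -0.41, 0.01, 0, 0.01, 0.94], [0.27, -0.46, 0.01, 0, 0.01, 0.94], [0.19, -0.5, 0, 0, 0.01, 0.95], [0.1, -0.53, 0.01, 0, 0, 0.94], [0.02, -0.53, 0, 0, 0.01, 0.95]]]'

```text
clock: 35.25
eef_pos: [0.6107, 0.1986, 0.1878]
tool_rot: [-0.046, 0.999, -0.004, -0.006]
ft_force: [0.3, -0.3, -1.8]
grip_width: 0.0515
```

>>> send_rows --increments '[[[-0.07, -0.53, 0.01, -0.01, 0.01, 0.94], [0, 0, 0, 0, 0, 0], [0, 0, 0, 0, 0, 0]]]'

```text
clock: 35.62
eef_pos: [0.6169, 0.1739, 0.1882]
tool_rot: [0.033, 0.999, -0.003, -0.006]
ft_force: [-0.4, -0.3, -1.6]
grip_width: 0.0513
```

Run:
```python
from h import *
st()
plan([((.6199,.1752,.11),176.15,.6)])
```

```text
t35.62 [0.6169 0.1739 0.1882] yaw176.27 tilt0.75 q [15.8 32.  20.  78.7 -0.2 19.5] F [-0.4 -0.3 -1.6] w0.0513
[[-0.03,0.01,0.52,-0.01,-0.02,0],[-0.02,0.01,0.52,-0.01,-0.02,0.01],[-0.02,0.02,0.52,-0.02,-0.02,0]]
--
end [0.6199 0.1753 0.1102]
```

>>> send_rows --increments '[[[-0.03, 0.01, 0.52, -0.01, -0.02, 0], [-0.02, 0.01, 0.52, -0.01, -0.02, 0.01], [-0.02, 0.02, 0.52, -0.02, -0.02, 0], [0, 0, 0, 0, 0, 0], [0, 0, 0, 0, 0, 0]]]'

```text
clock: 36.25
eef_pos: [0.6209, 0.176, 0.1121]
tool_rot: [0.033, 0.999, 0.0, 0.001]
ft_force: [-0.5, -0.1, -1.4]
grip_width: 0.0509
```

Run:
```python
from h import *
c=wl('w22')
plan([((.6199,.1752,.0615),176.15,.4)])
```

```text
t36.25 [0.6209 0.176  0.1121] yaw176.18 tilt0.12 q [15.8 34.4 12.4 67.9 -0.  19.6] F [-0.5 -0.1 -1.4] w0.0509
[[0.01,-0.01,0.34,0,0.01,0],[0.01,0,0.34,0,0,0],[0.01,-0.01,0.34,0.01,0.01,0]]
--
end [0.6199 0.1751 0.0617]
```

View pics/w22.png

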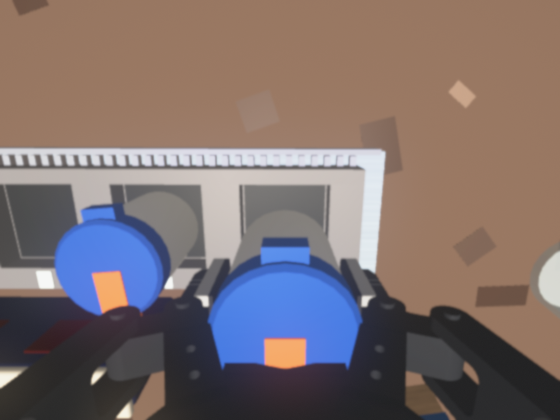

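>>> send_rows --increments '[[[0.01, -0.01, 0.34, 0, 0.01, 0], [0.01, 0, 0.34, 0, 0, 0], [-0.01, -0.01, 0.34, 0.01, 0.01, 0], [0, 0, 0, 0, 0, 0], [0, 0, 0, 0, 0, 0]]]'

```text
clock: 36.92
eef_pos: [0.6196, 0.1739, 0.0593]
tool_rot: [0.034, 0.999, -0.001, -0.002]
ft_force: [0.3, -0.2, -0.5]
grip_width: 0.0509
```

Run:
```python
from h import *
st()
```

```text
t36.92 [0.6196 0.1739 0.0593] yaw176.09 tilt0.23 q [15.7 37.   8.7 61.9 -0.  19.6] F [ 0.3 -0.2 -0.5] w0.0509
```

Release with a partial opening because of the neighbour in the next cell.

>>> send_rows --increments '[[[0, 0, 0, 0, 0, 0], [0, 0, 0, 0, 0, 0], [0, 0, 0, 0, 0, 0]]]' --grip 0.25

```text
clock: 37.3
eef_pos: [0.6202, 0.1742, 0.0605]
tool_rot: [0.034, 0.999, -0.001, -0.001]
ft_force: [0.1, 0.2, -1.6]
grip_width: 0.0641
```

>>> send_rows --increments '[[[0, 0, -0.3, 0, 0, 0], [0, 0, -0.7, 0, 0, 0], [0, 0, -0.9, 0, 0, 0], [0, 0, -0.9, 0, 0, 0], [0, 0, -0.9, 0, 0, 0], [0, 0, 0, 0, 0, 0]]]'

```text
clock: 38.05
eef_pos: [0.6229, 0.1751, 0.2522]
tool_rot: [0.034, 0.999, 0.001, 0.004]
ft_force: [0.3, -0.2, 0.4]
grip_width: 0.0644
```

Run:
```python
from h import *
c=wl('w23')
for a,ce,bb in blobs(mask(c,'blue'),600): 
  try: print([np.round(x,4) for x in lid(c,ce,.098)])
  except TypeError: pass
```

```text
t38.05 [0.6229 0.1751 0.2522] yaw176.10 tilt0.52 q [15.7 30.8 27.3 86.  -0.  19.6] F [ 0.3 -0.2  0.4] w0.0644
[array([188.8067, 199.8548]), np.float64(26.2302), array([0.6151, 0.0876, 0.098 ]), array([-3.6334,  4.0303])]
[array([282.9104, 198.2789]), np.float64(25.8652), array([0.6195, 0.1732, 0.098 ]), array([-4.2171, -4.9686])]
[array([ 17.0629, 200.6867]), np.float64(23.7743), array([ 0.6052, -0.0684,  0.098 ]), array([-33.2179,   4.4953])]h.py:70: RuntimeWarning: invalid value encountered in divide
  M=cv2.moments(B,True); ce=(np.array([M['m10'],M['m01']])/M['m00']+.5)/f-.5
```

View pics/w23.png

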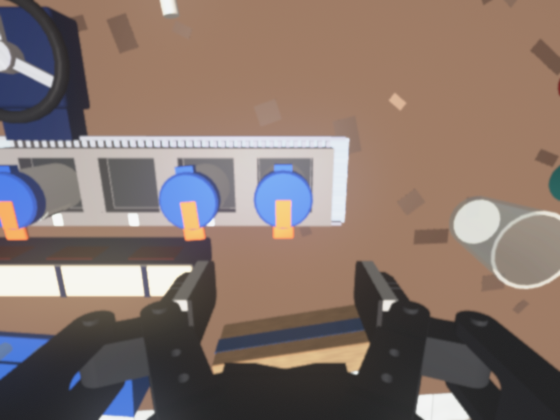

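Run:
```python
from h import *
plan([((.48,-.08,.26),178)],step=.75)
```

```text
[[0.31,-0.66,-0.03,0,0,-0.02],[0.31,-0.66,-0.03,0,0,-0.02],[0.32,-0.66,-0.03,0,0,-0.02],[0.32,-0.66,-0.03,0,0,-0.03],[0.32,-0.65,-0.03,0,0.01,-0.02],[0.32,-0.65,-0.03,0,0,-0.03],[0.33,-0.65,-0.02,0,0.01,-0.02],[0.32,-0.65,-0.03,0,0,-0.03]]
end [ 0.4801 -0.0799  0.2601]
```

>>> send_rows --increments '[[[0.31, -0.66, -0.03, 0, 0, -0.02], [0.31, -0.66, -0.03, 0, 0, -0.02], [0.32, -0.66, -0.03, 0, 0, -0.02], [0.32, -0.66, -0.03, 0, 0, -0.03], [0.32, -0.65, -0.03, 0, 0.01, -0.02], [0.32, -0.65, -0.03, 0, 0, -0.03], [0.33, -0.65, -0.02, 0, 0.01, -0.02], [0.32, -0.65, -0.03, 0, 0, -0.03]]]' --grip 0.4

```text
clock: 39.1
eef_pos: [0.4774, -0.0811, 0.2567]
tool_rot: [0.017, 1.0, -0.001, -0.004]
ft_force: [-0.2, 0.5, -0.3]
grip_width: 0.0514
```

>>> send_rows --increments '[[[0, 0, 0, 0, 0, 0], [0, 0, 0, 0, 0, 0]]]'

```text
clock: 39.35
eef_pos: [0.4787, -0.08, 0.2571]
tool_rot: [0.018, 1.0, -0.0, -0.003]
ft_force: [-0.2, -0.2, -0.2]
grip_width: 0.0511
```

Run:
```python
from h import *
c=wl('w24'); t=camera('top'); save('top24',t['color']); np.savez('top24.npz',**t)
s=camera('scene'); save('scene24',s['color'])
```

```text
t39.35 [ 0.4787 -0.08    0.2571] yaw177.98 tilt0.39 q [-9.4 12.   0.6 79.  -0.1 -7.4] F [-0.2 -0.2 -0.2] w0.0511
```

View pics/w24.png

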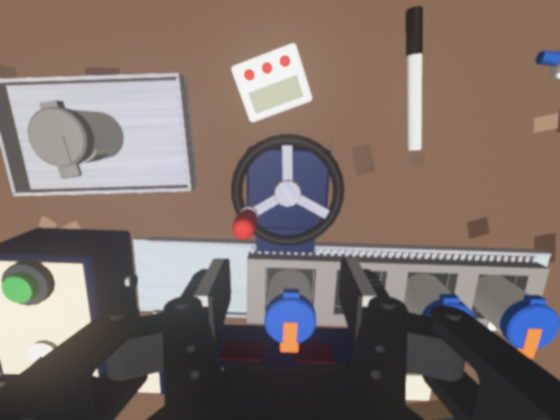

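View pics/top24.png

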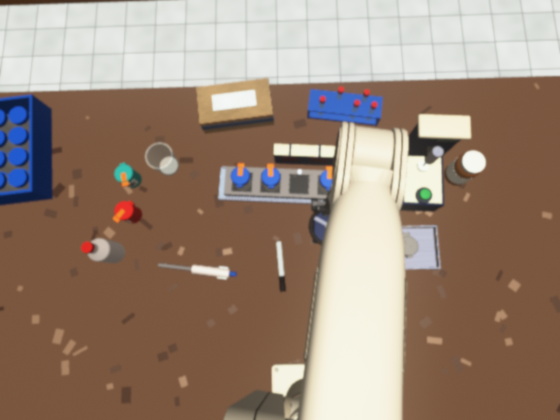

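View pics/scene24.png

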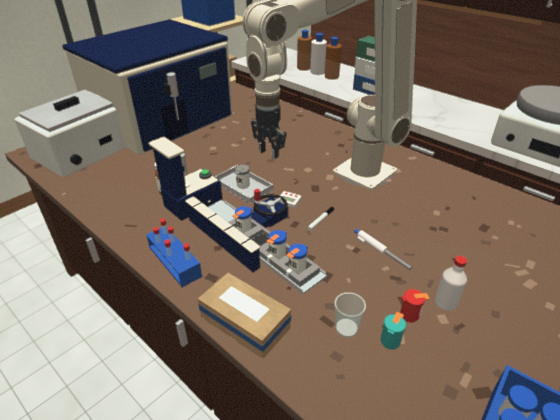

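Run:
```python
from h import *
c=dict(np.load('w24.npz')); im=c['color']
g=cv2.cvtColor(im,cv2.COLOR_RGB2GRAY)
# hub
print('hub',onplane(c,(287.5,192.5),.062), 'z',c['z_map'][193,288])
o,d=ray(c,(288,193)); print(o+d[0]*c['z_map'][193,288])
# outer rim points: dark mask largest comp
m=np.zeros_like(g); m[130:246,228:348]=cv2.inRange(g[130:246,228:348],0,52)
h=cv2.cvtColor(im,cv2.COLOR_RGB2HSV); m[(h[...,1]>110)]=0
k=max(cv2.findContours(m,cv2.RETR_EXTERNAL,cv2.CHAIN_APPROX_NONE)[0],key=cv2.contourArea)
hull=cv2.convexHull(k)[:,0]; e=cv2.fitEllipse(hull.astype(np.float32)); print(e)
P=onplane(c,hull,.055)[:,:2]; (cc,r)=cv2.minEnclosingCircle((P*1000).astype(np.float32)); print('rim circ',cc,r)
print('rim ell center',onplane(c,e[0],.055))
mr=mask(c,'red'); mm=np.zeros_like(mr); mm[200:245,225:262]=mr[200:245,225:262]; print(blobs(mm))
ys,xs=np.nonzero(mm); 
for u,v in((243,229),(242,231),(244,227)):
    o,d=ray(c,(u,v)); print((u,v),o+d[0]*c['z_map'][v,u], onplane(c,(u,v),.11)[0])
save('w24z',cv2.resize(im[130:250,220:350],None,fx=5,fy=5,interpolation=cv2.INTER_CUBIC))
t=dict(np.load('top0.npz')); print('top0 handle',onplane(t,(345.6,214.3),.11),'hub',onplane(t,(330,225.5),.062))
```

```text
hub [[ 0.47582809 -0.07800921  0.062     ]] z 0.33438182
[ 0.47609833 -0.07751258  0.06337662]Traceback (most recent call last):
  File "<stdin>", line 11, in <module>
cv2.error: OpenCV(4.12.0) /io/opencv/modules/imgproc/src/shapedescr.cpp:361: error: (-201:Incorrect size of input array) There should be at least 5 points to fit the ellipse in function 'fitEllipseNoDirect'
```

Run:
```python
from h import *
c=dict(np.load('w24.npz')); im=c['color']
P=onplane(c,[(231,189),(344,189),(288,134),(288,245)],.055); print(P.round(4).tolist())
for u,v in((243,229),(242,231),(244,227)):
    o,d=ray(c,(u,v)); print((u,v),o+d[0]*c['z_map'][v,u], onplane(c,(u,v),.11)[0])
save('w24z',cv2.resize(im[130:250,220:350],None,fx=5,fy=5,interpolation=cv2.INTER_CUBIC))
t=dict(np.load('top0.npz')); print('top0 handle',onplane(t,(345.6,214.3),.11),'hub',onplane(t,(330,225.5),.062))
```

```text
[[0.4714, -0.1373, 0.055], [0.4755, -0.0184, 0.055], [0.4174, -0.0755, 0.055], [0.5361, -0.0794, 0.055]]
(243, 229) [ 0.49908269 -0.11983181  0.1089681 ] [ 0.49876118 -0.11968027  0.11      ]
(242, 231) [ 0.50067787 -0.12074276  0.1098799 ] [ 0.50063965 -0.12072468  0.11      ]
(244, 227) [ 0.49697809 -0.1186812   0.10970821] [ 0.49688911 -0.11863943  0.11      ]
top0 handle [[ 0.49963018 -0.11849822  0.11      ]] hub [[ 0.47696809 -0.07919348  0.062     ]]
```

View pics/w24z.png

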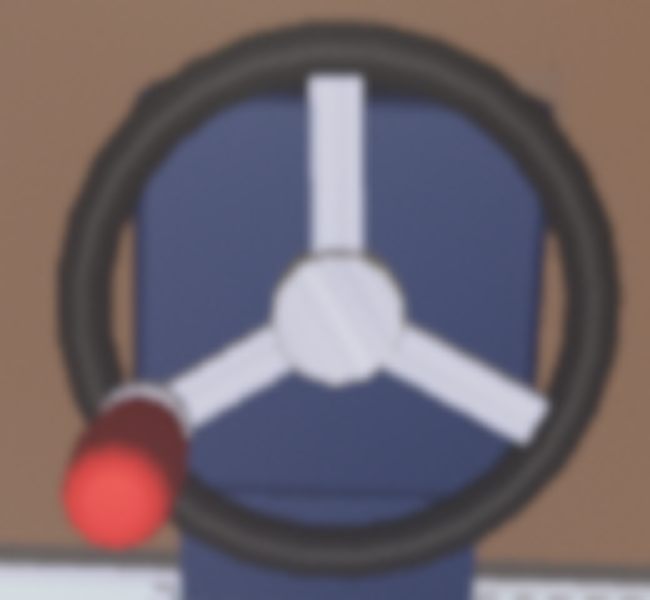

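Run:
```python
from h import *
plan([((.4992,-.1198,.15),178,.75),((.4992,-.1198,.086),178,.5)])
```

```text
[[-0.11,-0.2,0.54,0,-0.01,0],[-0.11,-0.2,0.53,0,-0.01,0],[-0.11,-0.2,0.54,0,-0.01,0],[-0.11,-0.19,0.53,-0.01,-0.01,0.01]]
--
[[0,0,0.43,0,0,0],[0,0,0.43,0,0,0],[0,0,0.42,0,0,0]]
--
end [ 0.4994 -0.1197  0.0862]
```

>>> send_rows --increments '[[[-0.11, -0.2, 0.54, 0, -0.01, 0], [-0.11, -0.2, 0.53, 0, -0.01, 0], [-0.11, -0.2, 0.54, 0, -0.01, 0], [-0.11, -0.19, 0.53, -0.01, -0.01, 0.01], [0, 0, 0, 0, 0, 0], [0, 0, 0, 0, 0, 0]]]'

```text
clock: 40.25
eef_pos: [0.4997, -0.12, 0.1513]
tool_rot: [0.018, 1.0, 0.0, 0.001]
ft_force: [-1.9, -0.2, -0.0]
grip_width: 0.0515
```

Run:
```python
from h import *
c=wl('w25')
plan([((.4992,-.1198,.086),178,.5)])
```

```text
t40.25 [ 0.4997 -0.12    0.1513] yaw177.96 tilt0.10 q [-13.5  18.5  -6.9  64.5   0.  -11.5] F [-1.9 -0.2 -0. ] w0.0515
[[0.01,0,0.44,0,0.01,0],[0,0,0.44,0,0,0],[0.01,0.01,0.43,0,0.01,0]]
--
end [ 0.4991 -0.1196  0.0862]
```

View pics/w25.png

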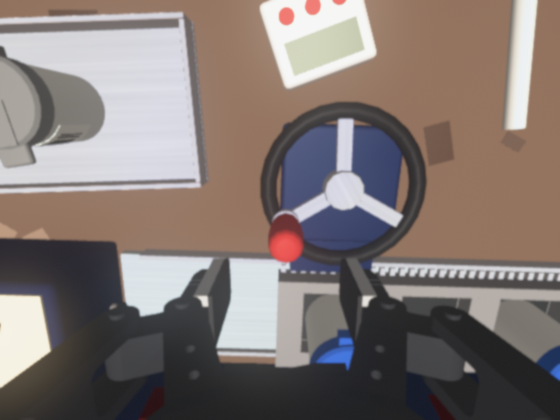

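>>> send_rows --increments '[[[0.01, 0, 0.44, 0, 0.01, 0], [0, 0, 0.44, 0, 0, 0], [0.01, 0.01, 0.4, 0, 0.01, 0], [0, 0, 0, 0, 0, 0], [0, 0, 0, 0, 0, 0]]]'

```text
clock: 40.92
eef_pos: [0.4993, -0.1201, 0.0881]
tool_rot: [0.018, 1.0, -0.0, 0.0]
ft_force: [-0.4, -0.5, 0.5]
grip_width: 0.0514
```

>>> send_rows --increments '[[[0, 0, 0, 0, 0, 0], [0, 0, 0, 0, 0, 0], [0, 0, 0, 0, 0, 0], [0, 0, 0, 0, 0, 0]]]' --grip 1

```text
clock: 41.42
eef_pos: [0.4989, -0.1197, 0.0879]
tool_rot: [0.018, 1.0, 0.001, -0.0]
ft_force: [-0.4, 1.7, 5.6]
grip_width: 0.0202
```

Run:
```python
from h import *
c=wl('w26')
```

```text
t41.42 [ 0.4989 -0.1197  0.0879] yaw177.92 tilt0.06 q [-13.5  22.  -12.2  55.9   0.1 -11.4] F [-0.4  1.7  5.6] w0.0202
```

View pics/w26.png

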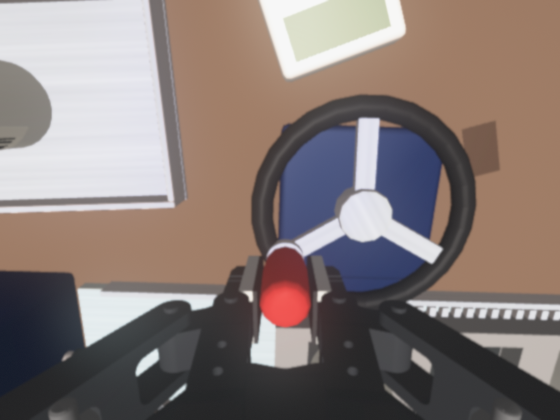

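```bash
cat > circ.py <<'E'
from h import *
import sys
def circ(phi0,steps,start,r=.048,A=(.4763,-.0780),yaw=177.95):
    R=RD(yaw); p=np.array([*start,0.]); phi=phi0; rows=[]
    for s in steps:
        phi-=s; q=np.array([A[0]+r*np.cos(np.radians(phi)),A[1]+r*np.sin(np.radians(phi)),0])
        d=np.round(R.T@(q-p)/.05,2)+0.; d[2]=0; rows.append([float(d[0]),float(d[1]),0,0,0,0]); p=p+R@d*.05
        if len(rows)==8: print(str(rows).replace(' ','')); rows=[]
    if rows: print(str(rows).replace(' ',''))
    print('phi',phi,'end',p.round(4))
E
python3 - <<'E'
from circ import *
circ(-61.4,[10,16]+[22]*6,(.4992,-.1200))
circ(-61.4-158,[22]*16,(.4763+.048*np.cos(np.radians(-219.4)),-.078+.048*np.sin(np.radians(-219.4))))
E
```

```text
[[0.15,-0.08,0,0,0,0],[0.26,-0.05,0,0,0,0],[0.36,0.04,0,0,0,0],[0.33,0.17,0,0,0,0],[0.23,0.28,0,0,0,0],[0.11,0.35,0,0,0,0],[-0.03,0.37,0,0,0,0],[-0.16,0.33,0,0,0,0]]
phi -219.4 end [ 0.4393 -0.0473  0.    ]
[[-0.27,0.24,0,0,0,0],[-0.35,0.13,0,0,0,0],[-0.36,-0.02,0,0,0,0],[-0.34,-0.15,0,0,0,0],[-0.25,-0.26,0,0,0,0],[-0.14,-0.34,0,0,0,0],[0.01,-0.37,0,0,0,0],[0.13,-0.34,0,0,0,0]]
[[0.26,-0.26,0,0,0,0],[0.34,-0.15,0,0,0,0],[0.36,-0.01,0,0,0,0],[0.35,0.13,0,0,0,0],[0.27,0.24,0,0,0,0],[0.16,0.33,0,0,0,0],[0.02,0.37,0,0,0,0],[-0.12,0.35,0,0,0,0]]
phi -571.4 end [ 0.4355 -0.0529  0.    ]
```

>>> send_rows --increments '[[[0.15, -0.08, 0, 0, 0, 0], [0.26, -0.05, 0, 0, 0, 0], [0.36, 0.04, 0, 0, 0, 0], [0.33, 0.17, 0, 0, 0, 0], [0.23, 0.28, 0, 0, 0, 0], [0.11, 0.35, 0, 0, 0, 0], [-0.03, 0.37, 0, 0, 0, 0], [-0.16, 0.33, 0, 0, 0, 0]]]'

```text
clock: 42.48
eef_pos: [0.4384, -0.0474, 0.0879]
tool_rot: [0.019, 1.0, -0.001, -0.001]
ft_force: [2.8, -4.6, 5.8]
grip_width: 0.0204
```

Run:
```python
from h import *
c=wl('w27'); t=camera('top'); save('top27',t['color'])
```

```text
t42.48 [ 0.4384 -0.0474  0.0879] yaw177.88 tilt0.15 q [ -6.1  14.9 -22.8  52.4  -0.1  -4. ] F [ 2.8 -4.6  5.8] w0.0204
```

View pics/w27.png

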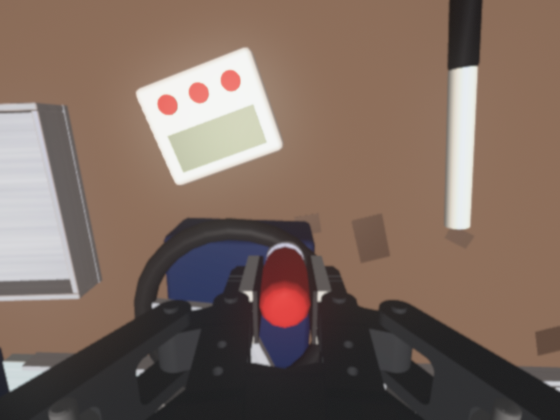

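View pics/top27.png

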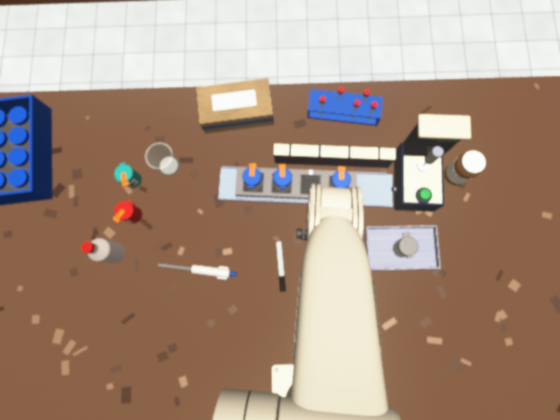

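Carriage has moved toward the stop, pots riding along (lids at 252/282/342 px). Continue.

>>> send_rows --increments '[[[-0.27, 0.24, 0, 0, 0, 0], [-0.35, 0.13, 0, 0, 0, 0], [-0.36, -0.02, 0, 0, 0, 0], [-0.34, -0.15, 0, 0, 0, 0], [-0.25, -0.26, 0, 0, 0, 0], [-0.14, -0.34, 0, 0, 0, 0], [0.01, -0.37, 0, 0, 0, 0], [0.13, -0.34, 0, 0, 0, 0]]]'

```text
clock: 43.58
eef_pos: [0.5153, -0.1054, 0.0878]
tool_rot: [0.018, 1.0, 0.001, -0.0]
ft_force: [-3.2, 3.5, 13.1]
grip_width: 0.0206
```

>>> send_rows --increments '[[[0.26, -0.26, 0, 0, 0, 0], [0.34, -0.15, 0, 0, 0, 0], [0.36, -0.01, 0, 0, 0, 0], [0.35, 0.13, 0, 0, 0, 0], [0.27, 0.24, 0, 0, 0, 0], [0.16, 0.33, 0, 0, 0, 0], [0.02, 0.37, 0, 0, 0, 0], [-0.12, 0.35, 0, 0, 0, 0]]]'

```text
clock: 44.58
eef_pos: [0.4347, -0.0528, 0.0879]
tool_rot: [0.019, 1.0, -0.001, -0.0]
ft_force: [2.7, -3.6, 6.0]
grip_width: 0.0202
```

Run:
```python
from circ import *
c=wl('w28'); t=camera('top'); save('top28',t['color']); 
o=get_obs(); p=o['eef_pos'];print('phi',np.degrees(np.arctan2(p[1]+.078,p[0]-.4763)),np.hypot(p[1]+.078,p[0]-.4763))
circ(-571.4,[22]*6+[14,8],(.4355,-.0529))
```

```text
t44.58 [ 0.4347 -0.0528  0.0879] yaw177.87 tilt0.15 q [ -6.8  14.5 -23.2  52.3  -0.1  -4.7] F [ 2.7 -3.6  6. ] w0.0202
phi 146.70159840311356 0.04852190958311848
[[-0.23,0.28,0,0,0,0],[-0.33,0.17,0,0,0,0],[-0.36,0.03,0,0,0,0],[-0.35,-0.1,0,0,0,0],[-0.29,-0.23,0,0,0,0],[-0.18,-0.32,0,0,0,0],[-0.05,-0.22,0,0,0,0],[0.0,-0.14,0,0,0,0]]
phi -725.4 end [ 0.524  -0.0826  0.    ]
```

View pics/top28.png

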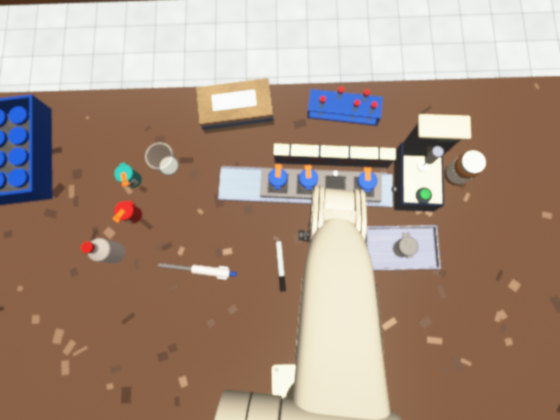

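>>> send_rows --increments '[[[-0.23, 0.28, 0, 0, 0, 0], [-0.33, 0.17, 0, 0, 0, 0], [-0.36, 0.03, 0, 0, 0, 0], [-0.35, -0.1, 0, 0, 0, 0], [-0.29, -0.23, 0, 0, 0, 0], [-0.18, -0.32, 0, 0, 0, 0], [-0.05, -0.22, 0, 0, 0, 0], [0, -0.14, 0, 0, 0, 0]]]'

```text
clock: 45.68
eef_pos: [0.5238, -0.0825, 0.0879]
tool_rot: [0.018, 1.0, 0.0, -0.0]
ft_force: [-0.2, 2.1, 9.8]
grip_width: 0.0202
```

Run:
```python
from circ import *
c=wl('w29'); t=camera('top'); save('top29',t['color']); 
o=get_obs(); p=o['eef_pos'];print('phi',np.degrees(np.arctan2(p[1]+.078,p[0]-.4763)),np.hypot(p[1]+.078,p[0]-.4763))
circ(-725.4,[4]*4,(.524,-.0826))
```

```text
t45.67 [ 0.5238 -0.0825  0.0879] yaw177.90 tilt0.02 q [-9.  23.7 -9.5 56.8  0.  -6.9] F [-0.2  2.1  9.8] w0.0202
phi -6.36982037056182 0.0477333059269483
[[0.0,-0.06,0,0,0,0],[0.02,-0.07,0,0,0,0],[0.01,-0.07,0,0,0,0],[0.02,-0.06,0,0,0,0]]
phi -741.4 end [ 0.521  -0.0955  0.    ]
```

View pics/top29.png

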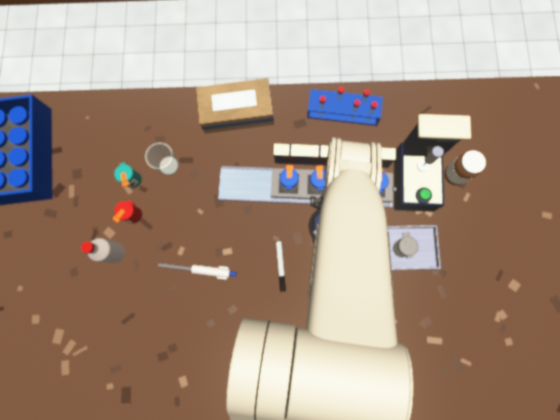

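View pics/w29.png

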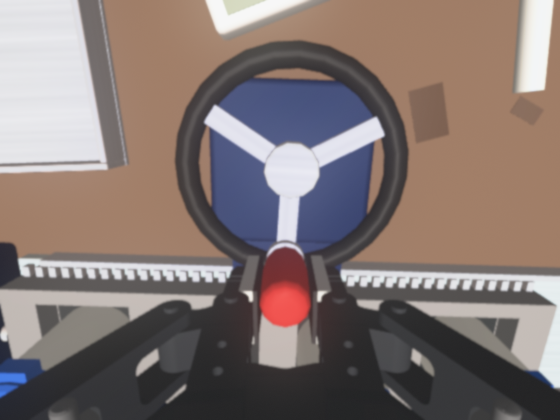

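Almost there (about 664° wound). Small steps now until the force shows the stop.

>>> send_rows --increments '[[[0, -0.06, 0, 0, 0, 0], [0.02, -0.07, 0, 0, 0, 0], [0, 0, 0, 0, 0, 0]]]'

```text
clock: 46.15
eef_pos: [0.5233, -0.0861, 0.0879]
tool_rot: [0.017, 1.0, 0.003, 0.001]
ft_force: [2.1, 8.1, 8.4]
grip_width: 0.0203
```

>>> send_rows --increments '[[[0.01, -0.07, 0, 0, 0, 0], [0, 0, 0, 0, 0, 0], [0, 0, 0, 0, 0, 0]]]'

```text
clock: 46.52
eef_pos: [0.5232, -0.0866, 0.0879]
tool_rot: [0.016, 1.0, 0.006, 0.001]
ft_force: [4.3, 15.5, 7.1]
grip_width: 0.0203
```

Run:
```python
from h import *
st()
```

```text
t46.52 [ 0.5232 -0.0866  0.0879] yaw178.16 tilt0.65 q [-9.8 23.7 -9.5 56.8  0.6 -7.9] F [ 4.3 15.5  7.1] w0.0203
```

>>> send_rows --increments '[[[-0.01, 0.08, 0, 0, 0, 0], [0, 0, 0, 0, 0, 0]]]'

```text
clock: 46.78
eef_pos: [0.5233, -0.0859, 0.0879]
tool_rot: [0.017, 1.0, 0.002, 0.001]
ft_force: [2.6, 6.5, 9.5]
grip_width: 0.0201
```

>>> send_rows --increments '[[[0, 0, 0, 0, 0, 0], [0, 0, 0, 0, 0, 0], [0, 0, 0, 0, 0, 0], [0, 0, -0.5, 0, 0, 0], [0, 0, -0.8, 0, 0, 0], [0, 0, -0.9, 0, 0, 0], [0, 0, -0.9, 0, 0, 0], [0, 0, -0.8, 0, 0, 0]]]' --grip 0.4

```text
clock: 47.78
eef_pos: [0.522, -0.0888, 0.2829]
tool_rot: [0.019, 1.0, 0.0, -0.001]
ft_force: [-0.4, 0.5, -0.1]
grip_width: 0.0515
```

Run:
```python
from h import *
c=wl('w30')
plan([((.54,-.12,.29),176.2,.75)])
```

```text
t47.77 [ 0.522  -0.0888  0.2829] yaw177.86 tilt0.14 q [-9.6 16.5 10.4 84.  -0.  -7.5] F [-0.4  0.5 -0.1] w0.0515
[[-0.34,-0.6,-0.02,-0.01,0.04,0.17]]
--
end [ 0.54   -0.1198  0.2899]
```

View pics/w30.png

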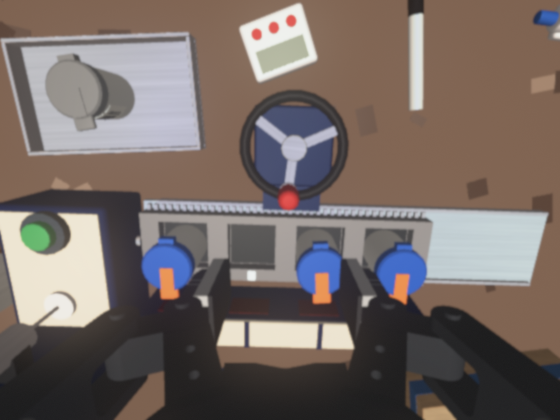

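Run:
```python
from h import *
c=dict(np.load('w30.npz'))
h=cv2.cvtColor(c['color'],cv2.COLOR_RGB2HSV)
m=np.zeros_like(h[...,0]); m[268:283,243:260]=cv2.inRange(h,(0,0,215),(180,60,255))[268:283,243:260]
for a,ce,b in blobs(m,3): P=onplane(c,ce,.036)[0]; print('mark',ce,P,'travel',((np.array([.6472,.003])-P[:2])@[.067,.998]))
for uv in((168,265),(320,269),(401,269)): print([np.round(x,4) for x in lid(c,uv,.098)])
save('w30z',cv2.resize(c['color'][190:310,120:440],None,fx=2.5,fy=2.5,interpolation=cv2.INTER_CUBIC))
```

```text
mark [251.34782609 274.95652174] [ 0.63645823 -0.13682305  0.036     ] travel 0.1402631029359283
[array([167.2819, 266.1848]), np.float64(24.963), array([ 0.5932, -0.2178,  0.098 ]), array([-9.0535, -0.6938])]
[array([319.129 , 270.7288]), np.float64(23.6019), array([ 0.6045, -0.0558,  0.098 ]), array([ 6.2727, -0.6163])]
[array([401.0192, 271.7265]), np.float64(23.972), array([0.6089, 0.0321, 0.098 ]), array([4.1508, 0.3754])]
```

View pics/w30z.png

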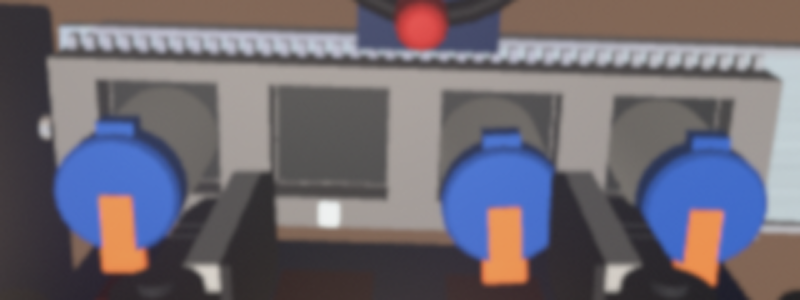

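Run:
```python
from h import *
plan([((.52,-.32,.26),178,.75)])
```

```text
[[-0.01,-0.66,0.08,0,0.01,0],[-0.01,-0.66,0.08,0,0,0],[-0.01,-0.66,0.08,0,0.01,0],[-0.01,-0.66,0.09,0,0,0],[-0.02,-0.66,0.08,0,0.01,0],[-0.01,-0.66,0.09,0,0,-0.01],[-0.01,-0.66,0.08,-0.01,0.01,0]]
--
end [ 0.5197 -0.3202  0.26  ]
```

>>> send_rows --increments '[[[-0.01, -0.66, 0.08, 0, 0.01, 0], [-0.01, -0.66, 0.08, 0, 0, 0], [-0.01, -0.66, 0.08, 0, 0.01, 0], [-0.01, -0.66, 0.09, 0, 0, 0], [-0.02, -0.66, 0.08, 0, 0.01, 0], [-0.01, -0.66, 0.09, 0, 0, -0.01], [-0.01, -0.66, 0.08, -0.01, 0.01, 0], [0, 0, 0, 0, 0, 0]]]' --grip 1

```text
clock: 48.82
eef_pos: [0.5166, -0.3217, 0.2506]
tool_rot: [0.019, 1.0, 0.002, -0.006]
ft_force: [1.2, 0.9, -0.1]
grip_width: -0.0002
```

Run:
```python
from h import *
c=wl('w31'); t=camera('top'); save('top31',t['color']); np.savez('top31.npz',**t)
for uv in((290,177),(320,177),(382,182)):
    try: print([np.round(x,4) for x in lid(t,uv,.098)])
    except TypeError: print('no')
for a,ce,b in blobs(mask(c,'green'),50):
    o,d=ray(c,ce); z=c['z_map'][int(ce[1]),int(ce[0])]; print(a,ce,b,o+d[0]*z,onplane(c,ce,.11))
```

```text
t48.83 [ 0.5166 -0.3217  0.2506] yaw177.78 tilt0.70 q [-31.8  26.9  20.9  84.6  -0.2 -29.6] F [ 1.2  0.9 -0.1] w-0.0002
[array([288.9056, 177.9348]), np.float64(26.4468), array([0.61  , 0.0344, 0.098 ]), array([-3.5262, -3.8858])]
[array([319.4821, 178.6643]), np.float64(26.0968), array([ 0.6056, -0.0518,  0.098 ]), array([-1.4115,  0.1334])]
[array([378.6091, 181.333 ]), np.float64(26.4384), array([ 0.5935, -0.2172,  0.098 ]), array([-6.8833, -2.4636])]
```

View pics/w31.png

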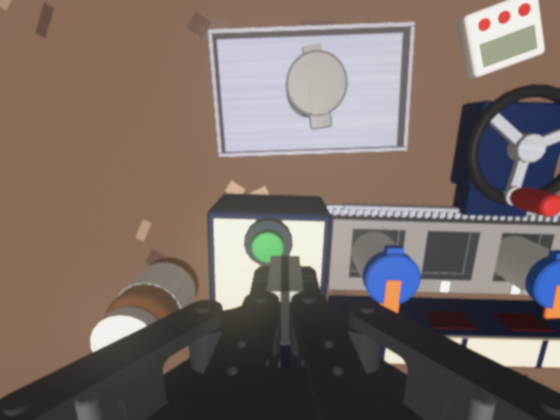

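View pics/top31.png

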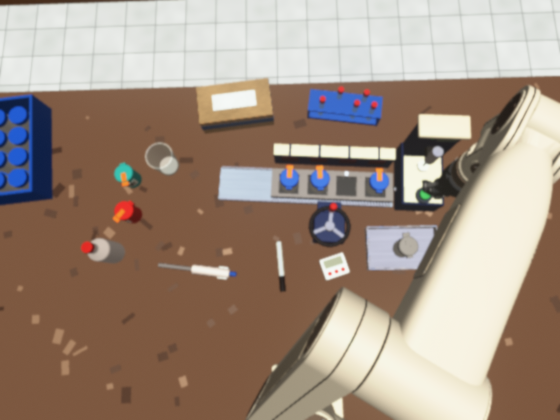

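Run:
```python
from h import *
c=dict(np.load('w31.npz'))
h=cv2.cvtColor(c['color'],cv2.COLOR_RGB2HSV); print(h[248,268])
m=cv2.inRange(h,(45,80,60),(90,255,255))
for a,ce,b in blobs(m,50):
    z=c['z_map'][int(ce[1]),int(ce[0])]; o,d=ray(c,ce); P=o+d[0]*z; print(a,ce,b,P,onplane(c,ce,.11))
```

```text
[ 63 109 211]
745 [266.9409396  245.67114094] [252 231  32  32] [ 0.54897999 -0.33914294  0.11373469] [[ 0.55034459 -0.33940304  0.11      ]]
```

Run:
```python
from h import *
plan([((.551,-.339,.2),178,.6),((.551,-.339,.14),178,.5)])
```

```text
[[-0.23,-0.12,0.34,0.01,-0.02,0],[-0.23,-0.12,0.34,0,-0.02,0],[-0.24,-0.13,0.35,0.01,-0.02,-0.01]]
--
[[0,0,0.4,0,0,0],[0,0,0.4,0,0,0],[0,0,0.4,0,0,0]]
--
end [ 0.5511 -0.3392  0.1398]
```

>>> send_rows --increments '[[[-0.23, -0.12, 0.34, 0.01, -0.02, 0], [-0.23, -0.12, 0.34, 0, -0.02, 0], [-0.24, -0.13, 0.35, 0.01, -0.02, -0.01], [0, 0, 0.4, 0, 0, 0], [0, 0, 0.4, 0, 0, 0], [0, 0, 0.3, 0, 0, 0], [0, 0, 0, 0, 0, 0]]]'

```text
clock: 49.8
eef_pos: [0.5511, -0.3385, 0.1434]
tool_rot: [0.016, 1.0, 0.0, -0.001]
ft_force: [-0.2, -0.1, -0.4]
grip_width: -0.0003
```

Run:
```python
from h import *
c=wl('w32')
plan([((.551,-.339,.12),178,.2)])
```

```text
t49.80 [ 0.5511 -0.3385  0.1434] yaw178.12 tilt0.13 q [-31.5  33.5  15.8  72.4  -0.  -29.7] F [-0.2 -0.1 -0.4] w-0.0003
[[0,0,0.17,0,0,0],[0.01,0,0.16,0,0,0.01],[0,0,0.17,0,0,0]]
--
end [ 0.5512 -0.339   0.1198]
```

View pics/w32.png

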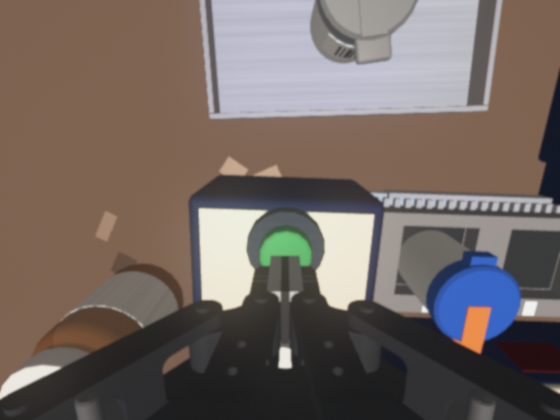

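>>> send_rows --increments '[[[0, 0, 0.17, 0, 0, 0], [0.01, 0, 0.16, 0, 0, 0.01], [0, 0, 0.1, 0, 0, 0], [0, 0, 0, 0, 0, 0]]]'

```text
clock: 50.35
eef_pos: [0.551, -0.339, 0.1236]
tool_rot: [0.017, 1.0, -0.0, 0.0]
ft_force: [-0.6, -0.3, -0.6]
grip_width: -0.0001
```

>>> send_rows --increments '[[[0, 0, 0.06, 0, 0, 0], [0, 0, 0, 0, 0, 0]]]'

```text
clock: 50.6
eef_pos: [0.5517, -0.3394, 0.1216]
tool_rot: [0.017, 1.0, -0.001, 0.001]
ft_force: [-1.2, -0.6, 1.5]
grip_width: -0.0003
```

>>> send_rows --increments '[[[0, 0, 0.06, 0, 0, 0], [0, 0, 0, 0, 0, 0]]]'

```text
clock: 50.85
eef_pos: [0.5517, -0.3394, 0.1186]
tool_rot: [0.017, 1.0, -0.001, 0.001]
ft_force: [0.3, -0.6, 3.9]
grip_width: 0.0003
```

>>> send_rows --increments '[[[0, 0, 0.06, 0, 0, 0], [0, 0, 0, 0, 0, 0]]]'

```text
clock: 51.1
eef_pos: [0.5517, -0.3395, 0.1161]
tool_rot: [0.017, 1.0, -0.001, 0.001]
ft_force: [-1.6, 1.4, 6.3]
grip_width: -0.0001
```

>>> send_rows --increments '[[[0, 0, 0.06, 0, 0, 0], [0, 0, 0, 0, 0, 0]]]'

```text
clock: 51.35
eef_pos: [0.5518, -0.3395, 0.1159]
tool_rot: [0.017, 1.0, -0.002, 0.002]
ft_force: [-4.2, 2.3, 17.8]
grip_width: 0.0001
```

>>> send_rows --increments '[[[0, 0, -0.2, 0, 0, 0], [0, 0, -0.6, 0, 0, 0], [0, 0, -0.9, 0, 0, 0], [0.5, 0, -0.9, 0, 0, 0], [0.8, 0, -0.4, 0, 0, 0], [0.8, 0, 0, 0, 0, 0], [0.8, 0, 0, 0, 0, 0], [0, 0, 0, 0, 0, 0]]]'

```text
clock: 52.35
eef_pos: [0.4036, -0.3335, 0.2618]
tool_rot: [0.019, 1.0, -0.0, -0.0]
ft_force: [0.3, 0.1, 0.3]
grip_width: -0.0003
```

Run:
```python
from h import *
c=wl('w33'); t=camera('top'); save('top33',t['color']); np.savez('top33.npz',**t); s=camera('scene'); save('scene33',s['color'])
for uv in((290,177),(320,177),(382,182)):
    try: print([np.round(x,4) for x in lid(t,uv,.098)])
    except TypeError: print('no')
save('top33z',cv2.resize(t['color'][100:290,210:490],None,fx=2.8,fy=2.8,interpolation=cv2.INTER_CUBIC))
save('scene33z',cv2.resize(s['color'][130:330,130:420],None,fx=2.7,fy=2.7,interpolation=cv2.INTER_CUBIC))
```

```text
t52.35 [ 0.4036 -0.3335  0.2618] yaw177.86 tilt0.04 q [-39.5  16.    6.6  80.6  -0.  -37.4] F [0.3 0.1 0.3] w-0.0003
[array([288.9056, 177.9348]), np.float64(26.4468), array([0.61  , 0.0344, 0.098 ]), array([-3.5262, -3.8858])]
[array([319.4826, 178.7636]), np.float64(26.1876), array([ 0.6053, -0.0518,  0.098 ]), array([-1.7637, -1.2171])]
[array([378.5623, 181.2023]), np.float64(26.2442), array([ 0.5939, -0.217 ,  0.098 ]), array([-7.3719, -4.4032])]
```

View pics/top33z.png

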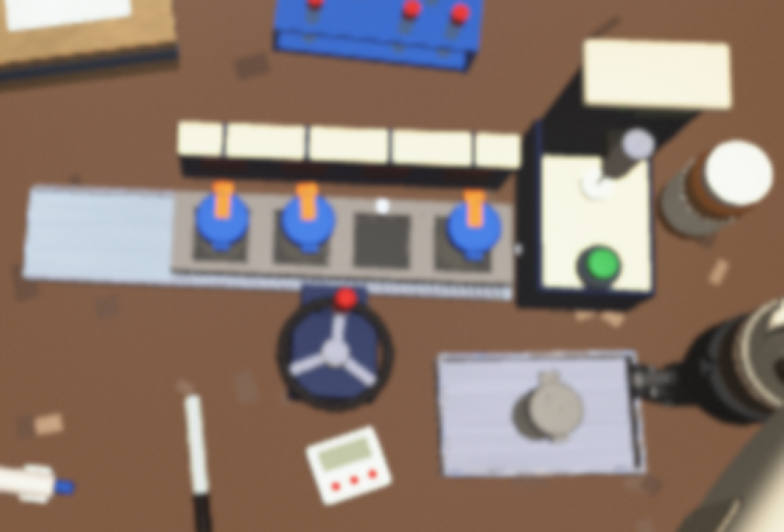

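View pics/scene33z.png

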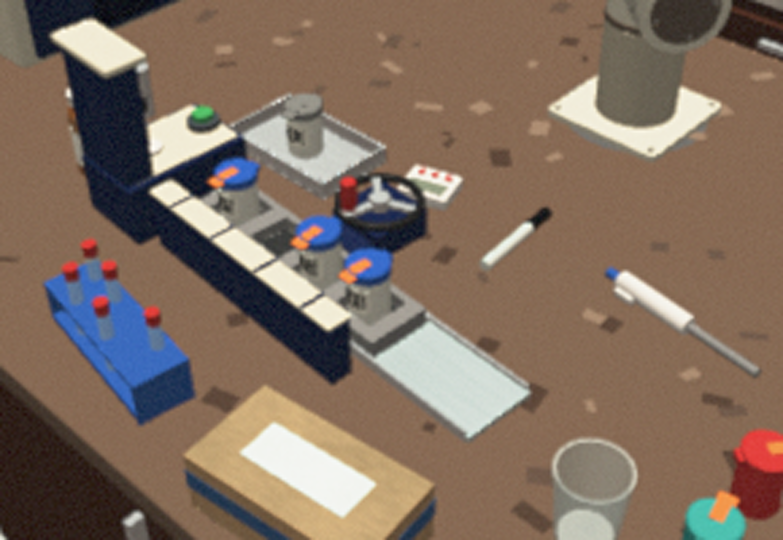

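View pics/w33.png

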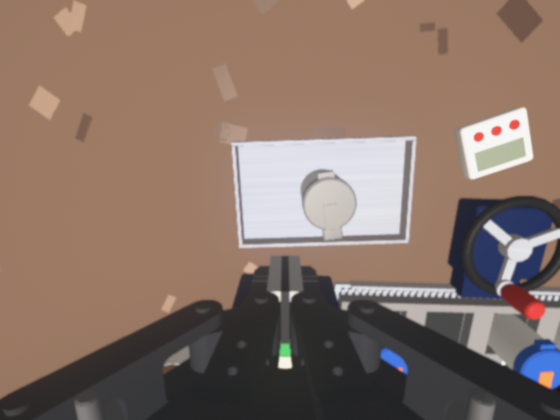

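```bash
python3 -c "
from workcell import *
print(job_done())"
```

```text
the job is handed in; nothing more can be done
None
```

I finished the batch and handed it in at about 52 s. `job_done()` gives no verdict, so the result rests on my own checks.

**What I did**
- **Used pot:** I found one grey-lidded pot in the carriage and stood it upright in the middle of the tray.
- **Sample pots:** I found three blue-lidded pots and put them in three of the four cells with their tabs toward the marks. The red and turquoise look-alikes stayed where they were.
- **Carriage:** I wound the handwheel clockwise until it would not move further under about 15 N at the handle.
- **Start button:** I pressed it until it bottomed out, after about 6 mm of travel and with about 18 N at the end. Then I released it and backed the arm away.

**Last checks**
- **Carriage travel:** it measured about 140 mm, and the last picture shows its end against the stop.
- **Tab angles:** the three tabs read -3.9°, -1.2° and -4.4°, against -3.85° for straight across. Earlier readings at a slant disagreed by up to about 8°, and by more where a lid was cut off at the picture's edge. I put that down to viewing angle, because close views from directly above read -3.4° to -5.0°.
- **Scene:** the used pot is upright in the tray, the button is up, the bystanders look unmoved in the pictures, and the arm touches nothing. No pot appeared to have been knocked aside.

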